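Refill the counter jar with brass couplings

TASK

Put every straight hex coupling you find in the sorting tray into the clear jar: unscrew the jar's tethered lid, swing it back on its strap and drop the couplings in. Then swing the lid over again and screw it fully home. Leave the two elbows lying in the tray, and do not disturb the tap handle and the carton.

Things in the scene. Friction and masses are not known exactly. Their poses are not given: they have to be found in the camera images.
- jar: Clear plastic jar fixed upright on a plywood base (124 x 110 x 12 mm). Origin: under the base's centre, on the bench; z up, +x points to the strap's hinge, -x to the lid's tab. Heights above the bench: body 84 mm across up to 90, shoulder to 102, neck 58 mm across outside and 52 inside, mouth at 124, inside floor at 16 (78 mm across, pushed up 14 mm in the middle).
- jar_floor (a point): Centre of the jar's inside floor, axes as the jar's.
- jar_mouth (a point): Centre of the jar's mouth, level with the rim of the neck, axes as the jar's.
- strap_hinge (a point): The pivot of the lid's strap on the neck collar, 40 mm from the jar's axis on the jar's +x side, 106.5 mm above the bench; the pivot line runs along the jar's y. Fixed to the jar.
- lid_strap (a joint): Angle (rad) of the black strap that tethers the lid: 0 = lid on the neck, grows as it swings up and back about strap_hinge, stop at 2.1 (leaning back, open). Swings freely: let go below about 1.2 it falls shut, above about 1.6 it falls open and stays. With lid_cap below 2.3 the thread stops the lid from lifting off, and stops an open lid from going down fully on the neck.
- lid_cap (a joint): How far the lid is unscrewed (rad): 0 = fully home (stop), grows anticlockwise seen from above, 2.5 = fully unscrewed (stop), free of the thread from 2.35 on. Turns in the strap's ring, rises 3 mm over the 2.5 rad, takes about 0.1 N m and stays where it is left. At the start 0 to 0.6. At 0 the moulded bar on its top points from hinge to tab, broad end at the tab.
- cap_top (a point): Centre of the top face of the grey ribbed round lid (64 mm across, 19.5 mm tall, gripped by its ribbed side); z is the lid's axis, pointing out of its top, x and y turn with it. 1 to 4 mm below the lid's lower edge lies the strap's ring (4 mm thick, 74 mm across).
- tab (a point): Grip point on the strap's flat black thumb tab, 91 mm from the pivot line: 12 mm wide (along y), 5 mm thick (along z), reaching 15 mm towards the lid and 11 mm outwards from this point. The frame turns with the strap: +x points to the hinge, y along the pivot line. Shut, it is 51 mm from the jar's axis, 106.5 mm above the bench.
- tray: Grey plastic sorting tray, 165 x 325 x 16 mm, floor and walls 4 mm thick, eight compartments (2 along its x, 4 along its y, about 76 x 76 mm each, dividers 14 mm high from the bench), stuck to the bench. Origin: centre of its underside.
- coupling1: Straight brass hex coupling: hexagonal bar 24 mm across flats (27.7 across corners), 30 mm long, round hole in each end, 70 g, found lying on a flat in one of the tray's compartments. Origin at its centre; its x axis runs along its length, z is square to a pair of flats. Some couplings may be absent.
- coupling2: Straight brass hex coupling: hexagonal bar 24 mm across flats (27.7 across corners), 30 mm long, round hole in each end, 70 g, found lying on a flat in one of the tray's compartments. Origin at its centre; its x axis runs along its length, z is square to a pair of flats. Some couplings may be absent.
- coupling3: Straight brass hex coupling: hexagonal bar 24 mm across flats (27.7 across corners), 30 mm long, round hole in each end, 70 g, found lying on a flat in one of the tray's compartments. Origin at its centre; its x axis runs along its length, z is square to a pair of flats. Some couplings may be absent.
- coupling4: Straight brass hex coupling: hexagonal bar 24 mm across flats (27.7 across corners), 30 mm long, round hole in each end, 70 g, found lying on a flat in one of the tray's compartments. Origin at its centre; its x axis runs along its length, z is square to a pair of flats. Some couplings may be absent.
- coupling5: Straight brass hex coupling: hexagonal bar 24 mm across flats (27.7 across corners), 30 mm long, round hole in each end, 70 g, found lying on a flat in one of the tray's compartments. Origin at its centre; its x axis runs along its length, z is square to a pair of flats. Some couplings may be absent.
- coupling6: Straight brass hex coupling: hexagonal bar 24 mm across flats (27.7 across corners), 30 mm long, round hole in each end, 70 g, found lying on a flat in one of the tray's compartments. Origin at its centre; its x axis runs along its length, z is square to a pair of flats. Some couplings may be absent.
- elbow1: Brass 90 degree elbow, two arms about 38 mm long overall and 24 mm thick, 85 g, lying flat in a compartment of the tray. Not wanted in the jar. Origin within the bend, at mid height.
- elbow2: Brass 90 degree elbow, two arms about 38 mm long overall and 24 mm thick, 85 g, lying flat in a compartment of the tray. Not wanted in the jar. Origin within the bend, at mid height.
- tap_handle: Bystander: chrome star tap handle, 54 mm across, 33 mm tall. Origin: centre of its underside.
- carton: Bystander: small white and red carton, 65 x 90 x 55 mm. Origin: centre of its underside.
Not all that is in view belongs to the job. Leave any red look-alike of the coupling5 alone.

How it is judged:
By the outcome, as a careful person would: the job done as asked, in the order asked, and still so for the second after the job is handed in, with the robot touching nothing.
Of coupling1, coupling2, coupling3, coupling4, coupling5, coupling6 only 4 to 6 are there at a start; the rules pass over those that are not, and their reading is None.
At some moment in a run one of coupling1, coupling2, coupling3, coupling4, coupling5, coupling6 may be knocked a few centimetres aside while the robot is not near it.
Once in a run the grip may slacken for a moment while it holds something.
It also fails if it takes over 210 s, if anything falls off the work surface, if the arm or the gripper's body presses on something with over 40 N, if the wrist force passes 120 N, or if a joint passes its speed limit or range.

ROBOT

A 6-joint arm with a two-finger parallel gripper is mounted at the origin on the work surface. World frame = base frame: x ahead of the robot, y to its left, z up, the work surface at z = 0. Lengths are in m, angles in rad, forces in N, time in s.
With the tool pointing down it reaches from about 0.35 to 0.8 m from the base axis. Payload 7.3 kg.
Tool frame: the origin (TCP) lies midway between the tips of the shut fingers; the grasp point (between the pads) lies grip_depth behind it (grip_depth is the distance from the TCP to the grasp point, in m); z points along the fingers, y is the line along which they close (so a half turn about z gives the same grasp; the last joint's range is limited). The gripper opens to 85 mm and grips with 20 to 120 N. Pads are 22 mm wide; open, the fingers measure 114 mm over their backs; the gripper's body (76 mm by 85 mm) begins 54 mm behind the grasp point. The pads swing forward as they close: fully open they stand 13 mm farther back than shut.
Start: joints at [-1.391, 0.342, 1.524, -0, 1.275, -0.146], TCP at [0.168, -0.497, 0.231] pointing down, gripper open.
Joint ranges: [-2.53, 2.53], [-0.77, 2.02], [0.04, 2.7], [-1, 4.14], [0.28, 2.66], [-3.11, 3.11]. Speed limits (rad/s): [2.57, 2.57, 3.14, 3.14, 3.14, 3.14].

INTERFACE

Orientations are given as a unit quaternion [w, x, y, z].
In Python, from bench import get_obs, snapshot, hand_in, grip_depth gives the robot as it stands.
- The arm moves only by the tool step_arm, never from a script. Its argument "targets" is a list of rows, each an object of numbers: "dx", "dy", "dz": the shift along the tool's x, y, z scaled (see below); "wx", "wy", "wz": the turn, a rotation vector about the tool's x, y, z scaled (see below); "fingers": the opening, from -1 (shut) to 1 (fully open). A call has 1 to 8 rows; each row is the pose to reach, as a shift and turn from the pose commanded when the call began, along the tool's axes at that moment; what a row does not reach only later rows make up. The controller multiplies each number of a shift by 300 mm and each number of a turn by 120 degrees. A row lasts 1/12 s, in which the tool goes at most 41.7 mm and 7.16 degrees, less where a joint would pass 70% of its speed; a pose out of reach is approached as far as the arm can. A call with a number of a shift or a turn outside -1 to 1 is refused whole. A call with a gripper value outside its range is refused whole. The fingers move at their own pace and stop on an object; "newtons" is the grip in N (left out, the last holds). Time passes only in rows, so rows that repeat a pose let the fingers close. It gives the time, the measured TCP pose, the force, the opening and the grip force at its end, in the units of the state.
- get_obs(): the state, without advancing time (a new reading comes with each control period).
- snapshot(name): name is "scene" or "side" or "wrist"; returns a dict with "image" (420x560x3 uint8, red, green, blue), "K" (3x3 intrinsics, pixels), "world_from_camera" (4x4, takes a point from camera to world coordinates). Camera axes: x right, y down, z forward; pixel columns grow to the right and rows downward; lengths in m; the calibration is good to about 2 mm. A picture is of the moment at which its call begins. There is no depth.
- hand_in(): hands the job in; it is judged then, once.
The state is a dict: "t": time; "joint_pos": joint angles; "dq": joint speeds; "tau": joint torques, N m; "eef_pos": TCP position; "tcp_rot": TCP orientation; "contact_force": force on the tool from outside, world axes, zero at the start; "moment": the same for the moment, N m; "grip_width": finger opening in m; "gripper_force": force on a finger pad.
Only numpy, scipy, OpenCV 4.12 (cv2) and the standard library are available. Lean on these libraries where they do the work, as an engineer would, in place of code of your own. Each camera call takes 0.05 s, during which the arm holds its last target. There are 200 camera calls.

## Working session

There is one attempt and no reset: what is moved stays moved. The work goes in short steps, Python scripts to look and compute and a tool call to move; the robot and the scene stay as the last step left them, time stands still between calls to the robot, and variables do not carry over. Pictures are saved under pics/ and viewed, at most 14 in all, crops included, and the job is handed in when it is done.

Besides the shell and the picture viewer there is one more tool, called after ">>>" in YAML: its name, and indented under it one key for each argument. step_arm: Moves the arm, as the interface text tells. Shifts and turns lie within -1 to 1; 1 stands for 300 mm of shift or 120 degrees of turn. Its arguments: {"type":"object","properties":{"targets":{"type":"array"},"newtons":{"type":"number"}},"required":["targets"]}

```bash
ls; mkdir -p pics
python3 - <<'E'
from bench import *
import cv2,numpy as np
print(grip_depth); o=get_obs(); print(o)
for n in ["scene","side"]:
    s=snapshot(n); cv2.imwrite(f"pics/{n}0.png",s["image"][:,:,::-1]); print(n,s["K"].tolist(),np.round(s["world_from_camera"],4).tolist())
    np.savez(f"pics/{n}0.npz",**s)
E
```

```text
pics
0.0187
{'t': 0.0, 'joint_pos': array([-1.39098132e+00,  3.42719175e-01,  1.52502052e+00,  3.24772130e-05,
        1.27538650e+00, -1.46014383e-01]), 'dq': array([-6.40463934e-05, -2.66799555e-04, -3.85255927e-04, -1.09204522e-03,
        5.68764357e-04, -7.23737796e-04]), 'tau': array([ 7.19958825e-05, -4.33677256e+01, -2.46014839e+01, -1.67601611e-04,
        7.75788532e-03,  3.99560705e-06]), 'eef_pos': array([ 0.16800118, -0.49697474,  0.23062657]), 'tcp_rot': array([-7.66922820e-04,  9.86759205e-01,  1.62190269e-01,  2.57131604e-06]), 'contact_force': array([ 0.61278336, -1.28145201, -0.13683588]), 'moment': array([-0.00047889,  0.00584888, -0.04068132]), 'gripper_force': 0.0, 'grip_width': 0.08547527949646465}
scene [[430.5102947657417, 0.0, 285.5402825988731], [0.0, 430.5102947657417, 207.72965342315823], [0.0, 0.0, 1.0]] [[-0.3011, 0.7631, -0.5719, 1.1353], [0.9536, 0.2423, -0.1788, 0.1928], [0.0021, -0.5992, -0.8006, 0.8741], [0.0, 0.0, 0.0, 1.0]]
side [[464.6920564967959, 0.0, 273.6930257494868], [0.0, 464.6920564967959, 215.45333243633692], [0.0, 0.0, 1.0]] [[-0.8774, -0.3008, 0.3738, 0.2338], [-0.4797, 0.5618, -0.674, 0.6237], [-0.0073, -0.7707, -0.6372, 0.6885], [0.0, 0.0, 0.0, 1.0]]
```

View pics/scene0.png

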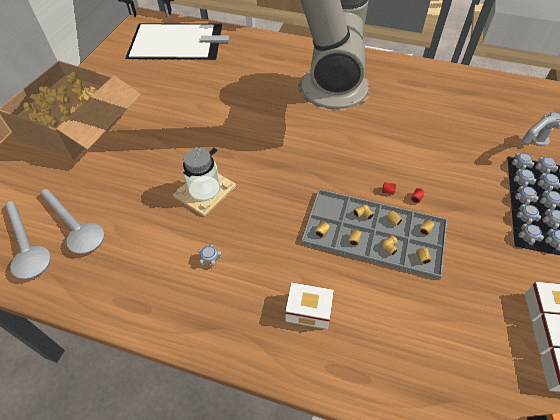

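View pics/side0.png

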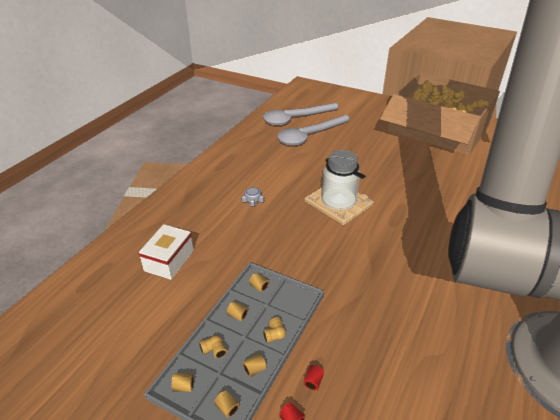

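The scene view shows the jar at (201,180), the tray at (303..446,190..276), five couplings at (395,218), (427,227), (321,229), (355,237) and (423,256), and elbows at (363,212) and (389,243). Side view agrees; the red look-alikes lie outside the tray.

```bash
cat > h.py <<'E'
import numpy as np,cv2
from scipy.spatial.transform import Rotation as R
def load(n): return dict(np.load(f"pics/{n}.npz"))
def ray(s,p):
    T=s["world_from_camera"]; d=T[:3,:3]@np.linalg.solve(s["K"],[p[0],p[1],1]); return T[:3,3],d/np.linalg.norm(d)
def plane(s,p,z):
    o,d=ray(s,p); return o+d*(z-o[2])/d[2]
def tri(*sp):
    A=np.zeros((3,3));b=np.zeros(3)
    for s,p in sp:
        o,d=ray(s,p);M=np.eye(3)-np.outer(d,d);A+=M;b+=M@o
    x=np.linalg.solve(A,b); return x,[float(np.linalg.norm(np.cross(x-ray(s,p)[0],ray(s,p)[1]))) for s,p in sp]
def proj(s,X):
    T=np.linalg.inv(s["world_from_camera"]);c=np.atleast_2d(X)@T[:3,:3].T+T[:3,3];u=c@s["K"].T;return u[:,:2]/u[:,2:]
E
python3 - <<'E'
from h import *
a=load("scene0");b=load("side0")
def crop(s,x,y,w,h,k): return cv2.resize(s["image"][y:y+h,x:x+w,::-1],None,fx=k,fy=k,interpolation=cv2.INTER_CUBIC)
c=np.zeros((600,800,3),np.uint8)
for im,(x,y) in [(crop(a,295,180,160,100,3),(0,0)),(crop(a,165,140,80,80,3.75),(490,0)),(crop(b,145,255,190,165,1.8),(0,303)),(crop(b,295,140,90,90,3.3),(490,303))]:
    c[y:y+im.shape[0],x:x+im.shape[1]]=im[:600-y,:800-x]
cv2.imwrite("pics/c1.png",c)
for n,p,q in [("cp1",(395,218),(255,366)),("cp2",(427,227),(227,403)),("cp3",(321,229),(259,282)),("cp4",(355,237),(237,311)),("cp5",(423,256),(182,382)),("el",(363,212),(275,330)),("el2",(389,243),(212,346))]: print(n,tri((a,p),(b,q)))
print("lidtop",tri((a,(200,156)),(b,(343,159))))
E
```

```text
cp1 (array([0.47051348, 0.26553264, 0.01564289]), [0.0006113434647424961, 0.0006113434647425331])
cp2 (array([0.47524897, 0.34239915, 0.01795972]), [0.0011927634143226653, 0.0011927634143226746])
cp3 (array([0.5568473 , 0.10176613, 0.01472644]), [0.0004069066652586082, 0.00040690666525881197])
cp4 (array([0.55577252, 0.18410933, 0.01702718]), [0.00010669117667504021, 0.00010669117667508251])
cp5 (array([0.55813171, 0.34436953, 0.01481493]), [8.419142261354618e-05, 8.419142261347352e-05])
el (array([0.47588135, 0.18723505, 0.01514075]), [0.0005687066273652892, 0.0005687066273653903])
el2 (array([0.55134021, 0.26582003, 0.01919495]), [0.002740935416692988, 0.0027409354166929452])
lidtop (array([ 0.52014092, -0.21178736,  0.13028823]), [0.0008516238532784672, 0.0008516238532785393])
```

View pics/c1.png

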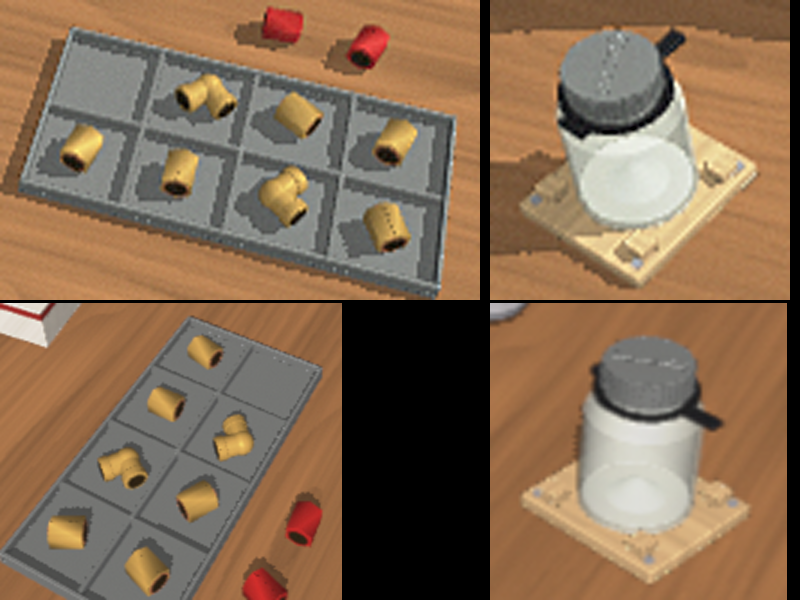

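The crop shows five couplings (scene crop (82,147), (180,172), (297,115), (396,142), (386,227)) and two elbows. The lid tab points toward (683,38) in the jar crop, and base corners are visible at (637,283), (755,168) and (522,205).

```bash
cat >> h.py <<'E'
def tcpT(o):
    q=o["tcp_rot"];T=np.eye(4);T[:3,:3]=R.from_quat([q[1],q[2],q[3],q[0]]).as_matrix();T[:3,3]=o["eef_pos"];return T
def yaw_y(o): # azimuth of tool y
    y=tcpT(o)[:3,1];return np.degrees(np.arctan2(y[1],y[0]))
def down(az): # tool pointing down, tool y at azimuth az (deg)
    a=np.radians(az);y=np.array([np.cos(a),np.sin(a),0]);z=np.array([0,0,-1.]);return np.c_[np.cross(y,z),y,z]
def move(o,pos,Rg): # scaled shift & turn
    T=tcpT(o);d=T[:3,:3].T@(np.array(pos)-T[:3,3])/0.3
    w=R.from_matrix(T[:3,:3].T@Rg).as_rotvec(degrees=True)/120
    return "d",np.round(d,4).tolist(),"w",np.round(w,4).tolist()
E
python3 - <<'E'
from h import *
from bench import *
a=load("scene0");b=load("side0")
o=get_obs();s=snapshot("wrist")
print("cam in tcp",np.round(np.linalg.inv(tcpT(o))@s["world_from_camera"],4).tolist())
for p in [(204.2,215.5),(235.7,184.8),(173.5,194.7)]: print("scene base",plane(a,p,.012)[:2])
for p in [(343.5,223.9),(373.2,202.1),(304.7,198.2)]: print("side base",plane(b,p,.012)[:2])
print("tabend",tri((a,(216.5,150.1)),(b,(364.1,176.7))))
def c1(x,y): return x/3+295,y/3+180
print("tray top corners scene",[plane(a,c1(*p),.016)[:2].round(4).tolist() for p in [(72,28),(455,117),(438,297),(22,190)]])
Rg=down(-60)
print(move(o,[.5,-.25,.33],Rg))
E
```

```text
cam in tcp [[-0.0005, -0.9598, -0.2807, 0.0718], [1.0, -0.0004, -0.0003, -0.001], [0.0002, -0.2807, 0.9598, -0.1432], [0.0, 0.0, 0.0, 1.0]]
scene base [ 0.60302785 -0.18372879]
scene base [ 0.48763678 -0.14586903]
scene base [ 0.56650138 -0.28533159]
side base [ 0.47906989 -0.1395027 ]
side base [ 0.44722223 -0.246234  ]
side base [ 0.59633275 -0.18369245]
tabend (array([ 0.46563578, -0.19783154,  0.10600331]), [0.002743976273774593, 0.002743976273774487])
tray top corners scene [[0.4399, 0.0654], [0.436, 0.3869], [0.6062, 0.3891], [0.6099, 0.0701]]
('d', [1.3121, -0.4263, -0.3302], 'w', [-0.0006, -0.0002, -0.0944])
```

Run:
```python
from h import *
from bench import *
o=get_obs()
print(move(o,[.36,-.34,.26],down(-95)),move(o,[.5225,-.214,.26],down(-108.5)))
```

```text
('d', [0.7739, -0.2913, -0.0969], 'w', [-0.0006, 0.0, 0.1972]) ('d', [1.4215, -0.5158, -0.0965], 'w', [-0.0006, 0.0001, 0.3097])
```

>>> step_arm:
  targets:
    - {"dx": 0.77, "dy": -0.29, "dz": -0.1, "wz": 0.2, "fingers": 1}
    - {"dx": 0.77, "dy": -0.29, "dz": -0.1, "wz": 0.2, "fingers": 1}
    - {"dx": 0.77, "dy": -0.29, "dz": -0.1, "wz": 0.2, "fingers": 1}
    - {"dx": 0.77, "dy": -0.29, "dz": -0.1, "wz": 0.2, "fingers": 1}
    - {"dx": 0.77, "dy": -0.29, "dz": -0.1, "wz": 0.2, "fingers": 1}
    - {"dx": 0.77, "dy": -0.29, "dz": -0.1, "wz": 0.2, "fingers": 1}
    - {"dx": 0.77, "dy": -0.29, "dz": -0.1, "wz": 0.2, "fingers": 1}
    - {"dx": 0.77, "dy": -0.29, "dz": -0.1, "wz": 0.2, "fingers": 1}

```text
invalid input
```

Run:
```python
from h import *
from bench import *
o=get_obs()
print(o["eef_pos"],yaw_y(o),move(o,[.5225,-.214,.26],down(-108.5)))
```

```text
[ 0.16799931 -0.4970693   0.23078563] -71.3326285871572 ('d', [1.4215, -0.5158, -0.0965], 'w', [-0.0006, 0.0001, 0.3097])
```

>>> step_arm:
  targets:
    - {"dx": 0.77, "dy": -0.29, "dz": -0.1, "wx": 0, "wy": 0, "wz": 0.2, "fingers": 1}
    - {"dx": 0.77, "dy": -0.29, "dz": -0.1, "wx": 0, "wy": 0, "wz": 0.2, "fingers": 1}
    - {"dx": 0.77, "dy": -0.29, "dz": -0.1, "wx": 0, "wy": 0, "wz": 0.2, "fingers": 1}
    - {"dx": 0.77, "dy": -0.29, "dz": -0.1, "wx": 0, "wy": 0, "wz": 0.2, "fingers": 1}
    - {"dx": 0.77, "dy": -0.29, "dz": -0.1, "wx": 0, "wy": 0, "wz": 0.2, "fingers": 1}
    - {"dx": 0.77, "dy": -0.29, "dz": -0.1, "wx": 0, "wy": 0, "wz": 0.2, "fingers": 1}
    - {"dx": 0.77, "dy": -0.29, "dz": -0.1, "wx": 0, "wy": 0, "wz": 0.2, "fingers": 1}
    - {"dx": 0.77, "dy": -0.29, "dz": -0.1, "wx": 0, "wy": 0, "wz": 0.2, "fingers": 1}

```text
t: 0.82
eef_pos: [0.3609, -0.3392, 0.2616]
tcp_rot: [0.0, 0.999, -0.044, 0.0]
contact_force: [-0.3, -0.4, 0.5]
grip_width: 0.0854
gripper_force: 0.0
```

Run:
```python
from h import *
from bench import *
o=get_obs()
print(o["eef_pos"],yaw_y(o),move(o,[.5225,-.214,.26],down(-108.5)))
```

```text
[ 0.36093756 -0.33922117  0.26158712] -95.06825770669518 ('d', [0.4996, -0.4633, 0.0055], 'w', [0.0001, -0.0003, 0.1119])
```

>>> step_arm:
  targets:
    - {"dx": 0.5, "dy": -0.463, "dz": 0.006, "wx": 0, "wy": 0, "wz": 0.112, "fingers": 1}
    - {"dx": 0.5, "dy": -0.463, "dz": 0.006, "wx": 0, "wy": 0, "wz": 0.112, "fingers": 1}
    - {"dx": 0.5, "dy": -0.463, "dz": 0.006, "wx": 0, "wy": 0, "wz": 0.112, "fingers": 1}
    - {"dx": 0.5, "dy": -0.463, "dz": 0.006, "wx": 0, "wy": 0, "wz": 0.112, "fingers": 1}
    - {"dx": 0.5, "dy": -0.463, "dz": 0.006, "wx": 0, "wy": 0, "wz": 0.112, "fingers": 1}
    - {"dx": 0.5, "dy": -0.463, "dz": 0.006, "wx": 0, "wy": 0, "wz": 0.112, "fingers": 1}
    - {"dx": 0.5, "dy": -0.463, "dz": 0.006, "wx": 0, "wy": 0, "wz": 0.112, "fingers": 1}
    - {"dx": 0.5, "dy": -0.463, "dz": 0.006, "wx": 0, "wy": 0, "wz": 0.112, "fingers": 1}

```text
t: 1.48
eef_pos: [0.5205, -0.2178, 0.2588]
tcp_rot: [0.0, 0.987, -0.163, -0.001]
contact_force: [0.5, -0.6, 1.0]
grip_width: 0.0853
gripper_force: 0.0
```

Run:
```python
from h import *
from bench import *
o=get_obs()
print(o["eef_pos"],yaw_y(o),o["joint_pos"])
s=snapshot("wrist");np.savez("pics/w1.npz",**s);cv2.imwrite("pics/w1.png",s["image"][:,:,::-1])
print(s["K"])
```

```text
[ 0.52046271 -0.2177582   0.25878012] -108.78155402070237 [-5.31523598e-01  3.96615292e-01  1.36465344e+00 -1.04003309e-03
  1.38175326e+00  1.36726943e+00]
[[300.87791018   0.         275.51976084]
 [  0.         300.87791018 208.36507198]
 [  0.           0.           1.        ]]
```

View pics/w1.png

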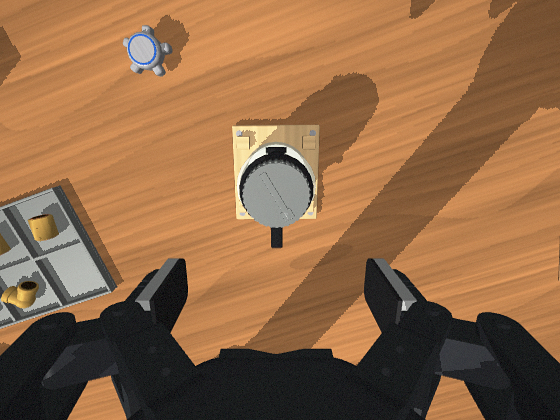

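Wrist view: lid centre (277,190), hinge (276,151), tab (277,238). The bar's broad end is at (290,213), so the cap sits at about 0.6 rad; the tool is well aligned with the jar.

Run:
```python
from h import *
from bench import *
s=load("w1")
hin=plane(s,(276,151),.1085);tab=plane(s,(276.8,247),.109)
print("lid",plane(s,(277,190),.130),"hinge",hin,"tabend",tab,"az",np.degrees(np.arctan2(*(tab-hin)[1::-1])))
print("base corners",[plane(s,p,.012)[:2].round(4).tolist() for p in [(233,126),(320,125),(317,218),(236,219)]])
a=load("scene0");b=load("side0")
print("tri lid",tri((a,(200,156)),(b,(343,159)),(s,(277,190))))
o=get_obs();p=[.5215,-.2135]
print(move(o,[*p,.14],down(-108.8)),move(o,[*p,.107],down(-108.8)))
```

```text
lid [ 0.52885526 -0.22100253  0.13      ] hinge [ 0.56086462 -0.23096489  0.1085    ] tabend [ 0.46603295 -0.19960015  0.109     ] az 161.69882220524227
base corners [[0.5984, -0.1872], [0.5645, -0.2905], [0.4484, -0.252], [0.4827, -0.147]]
tri lid (array([ 0.52274002, -0.21692449,  0.12675188]), [0.0061859008838668185, 0.0007972758977507977, 0.006487836780874356])
('d', [-0.0001, -0.0165, 0.3967], 'w', [0.0003, 0.0006, -0.0004]) ('d', [0.0, -0.0166, 0.5067], 'w', [0.0003, 0.0006, -0.0004])
```

>>> step_arm:
  targets:
    - {"dx": 0.0105, "dy": 0, "dz": 0.1, "wx": 0, "wy": 0, "wz": -0.003, "fingers": 1}
    - {"dx": 0.0105, "dy": 0, "dz": 0.2, "wx": 0, "wy": 0, "wz": -0.003, "fingers": 1}
    - {"dx": 0.0105, "dy": 0, "dz": 0.3, "wx": 0, "wy": 0, "wz": -0.003, "fingers": 1}
    - {"dx": 0.0105, "dy": 0, "dz": 0.36, "wx": 0, "wy": 0, "wz": -0.003, "fingers": 1}
    - {"dx": 0.0105, "dy": 0, "dz": 0.42, "wx": 0, "wy": 0, "wz": -0.003, "fingers": 1}
    - {"dx": 0.0105, "dy": 0, "dz": 0.47, "wx": 0, "wy": 0, "wz": -0.003, "fingers": 1}
    - {"dx": 0.0105, "dy": 0, "dz": 0.495, "wx": 0, "wy": 0, "wz": -0.003, "fingers": 1}
    - {"dx": 0.0105, "dy": 0, "dz": 0.495, "wx": 0, "wy": 0, "wz": -0.003, "fingers": 1}

```text
t: 2.2
eef_pos: [0.5224, -0.2188, 0.1096]
tcp_rot: [-0.0, 0.987, -0.161, -0.002]
contact_force: [0.1, -0.3, 0.7]
grip_width: 0.0854
gripper_force: 0.0
```

Run:
```python
from h import *
from bench import *
o=get_obs();print(o["eef_pos"],o["contact_force"],yaw_y(o))
ims=[]
for n,(x,y,w,h),k in [("scene",(160,120,100,100),3),("side",(300,120,100,100),3),("wrist",(0,0,560,420),.71)]:
    s=snapshot(n);ims.append(cv2.resize(s["image"][y:y+h,x:x+w,::-1],None,fx=k,fy=k,interpolation=cv2.INTER_CUBIC))
c=np.zeros((600,700,3),np.uint8);c[:300,:300]=ims[0];c[:300,300:600]=ims[1];c[300:598,:398]=ims[2][:298,:398];cv2.imwrite("pics/c2.png",c)
```

```text
[ 0.52237192 -0.2187521   0.10958063] [ 0.14707284 -0.31121953  0.73921984] -108.54756734516086
```

View pics/c2.png

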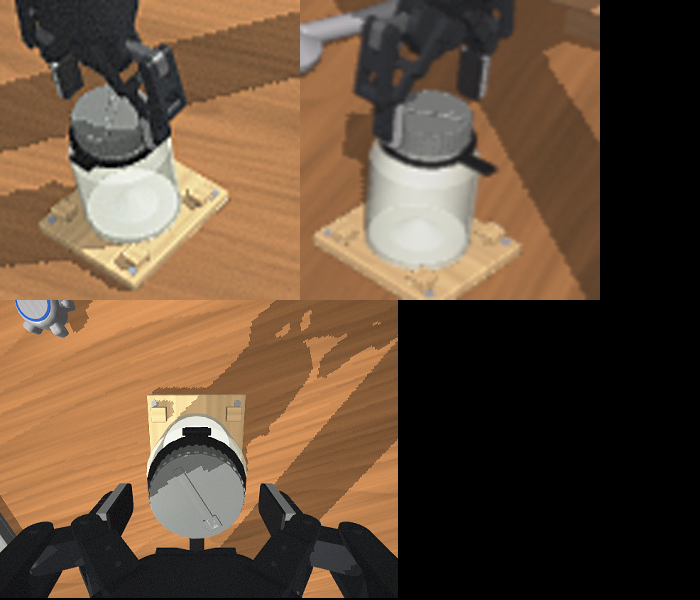

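The fingers straddle the lid centrally (lid 148–246, fingers 132 and 260 in the wrist panel), with tips beside the ribs above the ring. Closing.

>>> step_arm:
  targets:
    - {"dx": 0, "dy": 0, "dz": 0, "wx": 0, "wy": 0, "wz": 0, "fingers": 0.3}
    - {"dx": 0, "dy": 0, "dz": 0, "wx": 0, "wy": 0, "wz": 0, "fingers": 0.3}
    - {"dx": 0, "dy": 0, "dz": 0, "wx": 0, "wy": 0, "wz": 0, "fingers": 0.3}
    - {"dx": 0, "dy": 0, "dz": 0, "wx": 0, "wy": 0, "wz": 0, "fingers": 0.3}
  newtons: 35

```text
t: 2.68
eef_pos: [0.5243, -0.2194, 0.1129]
tcp_rot: [0.002, 0.987, -0.16, 0.001]
contact_force: [-4.5, -4.9, 6.9]
grip_width: 0.0623
gripper_force: 36.4
```

>>> step_arm:
  targets:
    - {"dx": 0, "dy": 0, "dz": -0.003, "wx": 0, "wy": 0, "wz": -0.055, "fingers": 0.3}
    - {"dx": 0, "dy": 0, "dz": -0.006, "wx": 0, "wy": 0, "wz": -0.11, "fingers": 0.3}
    - {"dx": 0, "dy": 0, "dz": -0.008, "wx": 0, "wy": 0, "wz": -0.165, "fingers": 0.3}
    - {"dx": 0, "dy": 0, "dz": -0.009, "wx": 0, "wy": 0, "wz": -0.22, "fingers": 0.3}
    - {"dx": 0, "dy": 0, "dz": -0.01, "wx": 0, "wy": 0, "wz": -0.275, "fingers": 0.3}
    - {"dx": 0, "dy": 0, "dz": -0.011, "wx": 0, "wy": 0, "wz": -0.33, "fingers": 0.3}
    - {"dx": 0, "dy": 0, "dz": -0.012, "wx": 0, "wy": 0, "wz": -0.385, "fingers": 0.3}
    - {"dx": 0, "dy": 0, "dz": -0.013, "wx": 0, "wy": 0, "wz": -0.44, "fingers": 0.3}

```text
t: 3.35
eef_pos: [0.5244, -0.2191, 0.1153]
tcp_rot: [0.001, 0.955, 0.298, 0.0]
contact_force: [0.7, -6.0, -2.7]
grip_width: 0.0623
gripper_force: 41.3
```

>>> step_arm:
  targets:
    - {"dx": 0, "dy": 0, "dz": -0.001, "wx": 0, "wy": 0, "wz": -0.055, "fingers": 0.3}
    - {"dx": 0, "dy": 0, "dz": -0.001, "wx": 0, "wy": 0, "wz": -0.11, "fingers": 0.3}
    - {"dx": 0, "dy": 0, "dz": -0.002, "wx": 0, "wy": 0, "wz": -0.165, "fingers": 0.3}
    - {"dx": 0, "dy": 0, "dz": -0.002, "wx": 0, "wy": 0, "wz": -0.22, "fingers": 0.3}
    - {"dx": 0, "dy": 0, "dz": -0.003, "wx": 0, "wy": 0, "wz": -0.275, "fingers": 0.3}
    - {"dx": 0, "dy": 0, "dz": -0.003, "wx": 0, "wy": 0, "wz": -0.33, "fingers": 0.3}
    - {"dx": 0, "dy": 0, "dz": -0.003, "wx": 0, "wy": 0, "wz": -0.385, "fingers": 0.3}
    - {"dx": 0, "dy": 0, "dz": -0.003, "wx": 0, "wy": 0, "wz": -0.44, "fingers": 0.3}

```text
t: 4.02
eef_pos: [0.5242, -0.219, 0.1163]
tcp_rot: [0.001, 0.722, 0.692, -0.001]
contact_force: [-1.6, -5.0, 0.6]
grip_width: 0.0624
gripper_force: 42.8
```

Run:
```python
from h import *
from bench import *
o=get_obs();print(o["eef_pos"],o["contact_force"],o["moment"],yaw_y(o))
```

```text
[ 0.52416216 -0.21895478  0.11633396] [-1.55693229 -5.02243437  0.55909386] [-0.82788187  0.59952621 -0.26972727] -2.501982504146195
```

>>> step_arm:
  targets:
    - {"dx": 0, "dy": 0, "dz": 0, "wx": 0, "wy": 0, "wz": -0.05, "fingers": 0.3}
    - {"dx": 0, "dy": 0, "dz": 0, "wx": 0, "wy": 0, "wz": -0.09, "fingers": 0.3}
    - {"dx": 0, "dy": 0, "dz": 0, "wx": 0, "wy": 0, "wz": -0.12, "fingers": 0.3}
    - {"dx": 0, "dy": 0, "dz": 0, "wx": 0, "wy": 0, "wz": -0.12, "fingers": 0.3}

```text
t: 4.35
eef_pos: [0.5237, -0.2183, 0.1163]
tcp_rot: [-0.0, 0.633, 0.774, -0.0]
contact_force: [-4.1, -2.4, 1.2]
grip_width: 0.0624
gripper_force: 42.4
```

Run:
```python
from h import *
from bench import *
o=get_obs();print(o["eef_pos"],o["contact_force"],o["moment"],yaw_y(o),o["joint_pos"][5])
```

```text
[ 0.52372685 -0.21831495  0.11626585] [-4.12189024 -2.37861669  1.17097137] [-0.46927818  0.75691016 -1.77744212] 11.497228372542294 -0.7302565412634917
```

>>> step_arm:
  targets:
    - {"dx": 0, "dy": 0, "dz": 0, "wx": 0, "wy": 0, "wz": 0.01, "fingers": 1}
    - {"dx": 0, "dy": 0, "dz": 0, "wx": 0, "wy": 0, "wz": 0.01, "fingers": 1}
    - {"dx": 0, "dy": 0, "dz": 0, "wx": 0, "wy": 0, "wz": 0.01, "fingers": 1}
    - {"dx": 0, "dy": 0, "dz": -0.06, "wx": 0, "wy": 0, "wz": 0.01, "fingers": 1}
    - {"dx": 0, "dy": 0, "dz": -0.16, "wx": 0, "wy": 0, "wz": 0, "fingers": 1}
    - {"dx": 0, "dy": 0, "dz": -0.26, "wx": 0, "wy": 0, "wz": -0.05, "fingers": 0}
    - {"dx": 0, "dy": 0, "dz": -0.26, "wx": 0, "wy": 0, "wz": -0.1, "fingers": 0}
    - {"dx": 0, "dy": 0, "dz": -0.26, "wx": 0, "wy": 0, "wz": -0.15, "fingers": 0}

```text
t: 5.02
eef_pos: [0.5257, -0.2181, 0.1963]
tcp_rot: [0.003, 0.501, 0.866, -0.0]
contact_force: [0.5, 0.3, -0.8]
grip_width: 0.0518
gripper_force: 0.0
```

Run:
```python
from h import *
from bench import *
o=get_obs();print(o["eef_pos"],o["grip_width"],o["contact_force"])
print(move(o,[.4725,-.2013,.15],down(71.6)),move(o,[.4725,-.2013,.098],down(71.6)))
```

```text
[ 0.52565093 -0.21805793  0.19631818] 0.05175720918651 [ 0.45123665  0.25987543 -0.81072481]
('d', [0.1375, -0.1261, 0.1534], 'w', [0.0003, 0.0027, -0.3474]) ('d', [0.1383, -0.1266, 0.3267], 'w', [0.0003, 0.0027, -0.3474])
```

>>> step_arm:
  targets:
    - {"dx": 0.1383, "dy": -0.1266, "dz": 0, "wx": 0, "wy": 0, "wz": -0.06, "fingers": 0}
    - {"dx": 0.1383, "dy": -0.1266, "dz": 0, "wx": 0, "wy": 0, "wz": -0.12, "fingers": -0.2}
    - {"dx": 0.1383, "dy": -0.1266, "dz": 0.0, "wx": 0, "wy": 0, "wz": -0.18, "fingers": -0.2}
    - {"dx": 0.1383, "dy": -0.1266, "dz": 0.0, "wx": 0, "wy": 0, "wz": -0.24, "fingers": -0.2}
    - {"dx": 0.1383, "dy": -0.1266, "dz": 0.0, "wx": 0, "wy": 0, "wz": -0.3, "fingers": -0.2}
    - {"dx": 0.1383, "dy": -0.1266, "dz": 0, "wx": 0, "wy": 0, "wz": -0.347, "fingers": -0.2}
    - {"dx": 0.1383, "dy": -0.1266, "dz": 0.08, "wx": 0, "wy": 0.0, "wz": -0.347, "fingers": -0.2}
    - {"dx": 0.1383, "dy": -0.1266, "dz": 0.08, "wx": 0, "wy": 0, "wz": -0.347, "fingers": -0.2}

```text
t: 5.68
eef_pos: [0.4695, -0.1993, 0.1672]
tcp_rot: [-0.002, 0.163, 0.987, 0.001]
contact_force: [-0.6, 0.6, -0.4]
grip_width: 0.034
gripper_force: 0.0
```

Run:
```python
from h import *
from bench import *
o=get_obs();print(o["eef_pos"],o["grip_width"],yaw_y(o))
print(move(o,[.4725,-.2013,.098],down(71.6)))
c=np.zeros((420,800,3),np.uint8)
s=snapshot("wrist");np.savez("pics/w2.npz",**s);c[:,:560]=s["image"][:,:,::-1]
s=snapshot("scene");c[:240,560:]=cv2.resize(s["image"][120:220,160:260,::-1],(240,240),interpolation=cv2.INTER_CUBIC)
cv2.imwrite("pics/w2.png",c)
```

```text
[ 0.46953905 -0.19930583  0.16720356] 0.03402445125299925 71.24529963916315
('d', [-0.0125, -0.0033, 0.2306], 'w', [0.0004, -0.0021, -0.003])
```

View pics/w2.png

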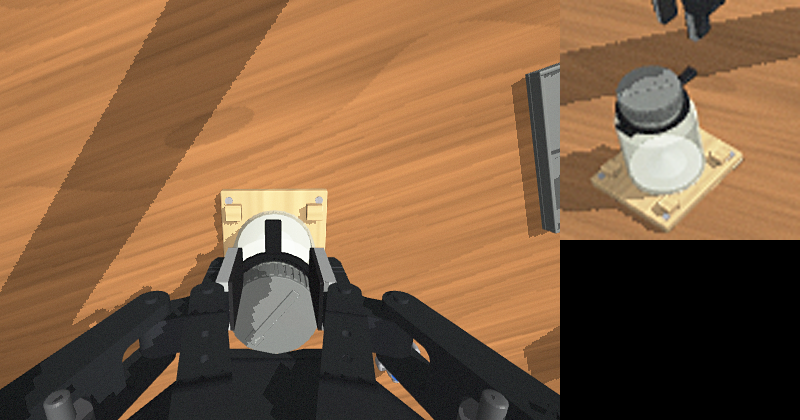

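>>> step_arm:
  targets:
    - {"dx": -0.006, "dy": -0.004, "dz": 0.08, "wx": 0, "wy": 0, "wz": -0.003, "fingers": -0.2}
    - {"dx": -0.006, "dy": -0.004, "dz": 0.15, "wx": 0, "wy": 0, "wz": -0.003, "fingers": -0.2}
    - {"dx": -0.006, "dy": -0.004, "dz": 0.2, "wx": 0, "wy": 0, "wz": -0.003, "fingers": -0.2}
    - {"dx": -0.006, "dy": -0.004, "dz": 0.23, "wx": 0, "wy": 0, "wz": -0.003, "fingers": -0.2}
    - {"dx": -0.006, "dy": -0.004, "dz": 0.23, "wx": 0, "wy": 0, "wz": -0.003, "fingers": -0.2}
    - {"dx": -0.006, "dy": -0.004, "dz": 0.23, "wx": 0, "wy": 0, "wz": -0.003, "fingers": -1}
    - {"dx": -0.006, "dy": -0.004, "dz": 0.23, "wx": 0, "wy": 0, "wz": -0.003, "fingers": -1}
    - {"dx": -0.006, "dy": -0.004, "dz": 0.23, "wx": 0, "wy": 0, "wz": -0.003, "fingers": -1}
  newtons: 20

```text
t: 6.45
eef_pos: [0.4729, -0.2025, 0.1021]
tcp_rot: [0.001, 0.16, 0.987, -0.0]
contact_force: [0.5, 0.0, 1.2]
grip_width: 0.011
gripper_force: 22.3
```

Run:
```python
from h import *
from bench import *
o=get_obs();print(o["eef_pos"],o["grip_width"],yaw_y(o),o["contact_force"],o["gripper_force"])
# arc: strap theta, tilt tool by f*theta about tool y so fingers lean; grasp point contact on tab
u=np.array([np.cos(np.radians(-18.4)),np.sin(np.radians(-18.4)),0]) # jar +x
T=tcpT(o);H=np.array([.5237,-.2186,.1065])+.040*u
v=T[:3,3]-H; r=-v@u; print("r,h",r,v[2])
# tab point coincident with contact: at tcp offset c up = .1065-z
c=.1065-T[2,3]
for f in (0.,.3):
  for th in np.arange(.2,1.81,.2):
    p=H-u*r*np.cos(th)+np.array([0,0,r*np.sin(th)])
    tilt=f*th; tz=-np.array([0,0,1])*np.cos(tilt)-u*np.sin(tilt)  # tool z
    y=T[:3,1];y=y-y@tz*tz;y/=np.linalg.norm(y);Rg=np.c_[np.cross(y,tz),y,tz]
    print(f,round(th,1),move(o,p+tz*c,Rg))
```

```text
[ 0.47289793 -0.20249903  0.10206982] 0.011004106368245408 71.58283119661249 [0.46756597 0.02643205 1.2103768 ] 22.30864852666855
r,h 0.09328711859857473 -0.004430175008398568
0.0 0.2 ('d', [-0.0064, 0.0025, -0.0618], 'w', [-0.0003, 0.0012, 0.0])
0.0 0.4 ('d', [-0.0248, 0.0025, -0.121], 'w', [-0.0003, 0.0012, 0.0])
0.0 0.6 ('d', [-0.0547, 0.0024, -0.1754], 'w', [-0.0003, 0.0012, 0.0])
0.0 0.8 ('d', [-0.0949, 0.0024, -0.2228], 'w', [-0.0003, 0.0012, 0.0])
0.0 1.0 ('d', [-0.1436, 0.0024, -0.2613], 'w', [-0.0003, 0.0012, 0.0])
0.0 1.2 ('d', [-0.199, 0.0024, -0.2893], 'w', [-0.0003, 0.0012, 0.0])
0.0 1.4 ('d', [-0.2589, 0.0024, -0.3058], 'w', [-0.0003, 0.0012, 0.0])
0.0 1.6 ('d', [-0.3208, 0.0024, -0.31], 'w', [-0.0003, 0.0012, 0.0])
0.0 1.8 ('d', [-0.3824, 0.0025, -0.3019], 'w', [-0.0003, 0.0012, 0.0])
0.3 0.2 ('d', [-0.0055, 0.0025, -0.0618], 'w', [-0.0003, 0.0298, 0.0])
0.3 0.4 ('d', [-0.0231, 0.0025, -0.1211], 'w', [-0.0003, 0.0585, 0.0])
0.3 0.6 ('d', [-0.0521, 0.0024, -0.1757], 'w', [-0.0003, 0.0871, 0.0])
0.3 0.8 ('d', [-0.0914, 0.0024, -0.2233], 'w', [-0.0002, 0.1158, 0.0])
0.3 1.0 ('d', [-0.1392, 0.0024, -0.262], 'w', [-0.0002, 0.1444, 0.0])
0.3 1.2 ('d', [-0.1938, 0.0024, -0.2903], 'w', [-0.0002, 0.1731, 0.0])
0.3 1.4 ('d', [-0.2528, 0.0024, -0.3071], 'w', [-0.0002, 0.2017, 0.0])
0.3 1.6 ('d', [-0.314, 0.0024, -0.3117], 'w', [-0.0002, 0.2304, 0.0])
0.3 1.8 ('d', [-0.3748, 0.0025, -0.304], 'w', [-0.0002, 0.259, 0.0])
```

>>> step_arm:
  targets:
    - {"dx": -0.0055, "dy": 0.002, "dz": -0.0618, "wx": 0, "wy": 0.03, "wz": 0, "fingers": -1}
    - {"dx": -0.023, "dy": 0.002, "dz": -0.121, "wx": 0, "wy": 0.058, "wz": 0, "fingers": -1}
    - {"dx": -0.052, "dy": 0.002, "dz": -0.176, "wx": 0, "wy": 0.087, "wz": 0, "fingers": -1}
    - {"dx": -0.091, "dy": 0.002, "dz": -0.223, "wx": 0, "wy": 0.116, "wz": 0, "fingers": -1}
    - {"dx": -0.139, "dy": 0.002, "dz": -0.262, "wx": 0, "wy": 0.144, "wz": 0, "fingers": -1}
    - {"dx": -0.194, "dy": 0.002, "dz": -0.29, "wx": 0, "wy": 0.173, "wz": 0, "fingers": -1}
    - {"dx": -0.253, "dy": 0.002, "dz": -0.307, "wx": 0, "wy": 0.202, "wz": 0, "fingers": -1}
    - {"dx": -0.314, "dy": 0.002, "dz": -0.312, "wx": 0, "wy": 0.23, "wz": 0, "fingers": -1}

```text
t: 7.12
eef_pos: [0.5622, -0.232, 0.1969]
tcp_rot: [-0.236, 0.156, 0.959, 0.037]
contact_force: [-1.2, -3.3, -2.0]
grip_width: 0.0112
gripper_force: 19.4
```

Run:
```python
from h import *
from bench import *
o=get_obs();print(o["eef_pos"],o["grip_width"],o["contact_force"],o["gripper_force"])
c=np.zeros((420,800,3),np.uint8)
s=snapshot("side");c[:300,:300]=cv2.resize(s["image"][90:190,300:400,::-1],(300,300),interpolation=cv2.INTER_CUBIC)
s=snapshot("scene");c[:300,300:600]=cv2.resize(s["image"][100:200,160:260,::-1],(300,300),interpolation=cv2.INTER_CUBIC)
cv2.imwrite("pics/c3.png",c)
u=np.array([np.cos(np.radians(-18.4)),np.sin(np.radians(-18.4)),0])
T=tcpT(o);H=np.array([.5237,-.2186,.1065])+.040*u;r=.0933
for th in (1.7,1.8,1.9):
    p=H-u*r*np.cos(th)+np.array([0,0,r*np.sin(th)]);tilt=.3*th
    tz=-np.array([0,0,1])*np.cos(tilt)-u*np.sin(tilt);y=T[:3,1];y=y-y@tz*tz;y/=np.linalg.norm(y);Rg=np.c_[np.cross(y,tz),y,tz]
    print(th,move(o,p+tz*.0044,Rg))
```

```text
[ 0.56222967 -0.232016    0.19691818] 0.011161076112857379 [-1.15011279 -3.27834034 -1.95258329] 19.434499740600586
1.7 ('d', [-0.0295, 0.0019, -0.0089], 'w', [-0.0005, 0.0135, 0.0])
1.8 ('d', [-0.0587, 0.002, -0.0182], 'w', [-0.0005, 0.0278, 0.0])
1.9 ('d', [-0.0887, 0.002, -0.0245], 'w', [-0.0005, 0.0421, 0.0])
```

View pics/c3.png

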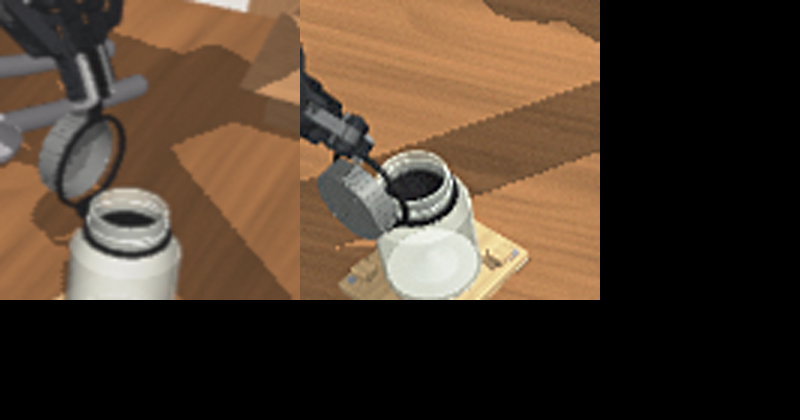

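The lid is upright at about 1.6 rad, held by the tab, and the mouth is clear. I'll continue back and let go.

>>> step_arm:
  targets:
    - {"dx": -0.03, "dy": 0.001, "dz": -0.009, "wx": 0, "wy": 0.013, "wz": 0, "fingers": -1}
    - {"dx": -0.06, "dy": 0.001, "dz": -0.018, "wx": 0, "wy": 0.028, "wz": 0, "fingers": -1}
    - {"dx": -0.089, "dy": 0.001, "dz": -0.0245, "wx": 0, "wy": 0.042, "wz": 0, "fingers": -1}
    - {"dx": -0.089, "dy": 0.001, "dz": -0.0245, "wx": 0, "wy": 0.042, "wz": 0, "fingers": -1}
    - {"dx": -0.089, "dy": 0.001, "dz": -0.0245, "wx": 0, "wy": 0.042, "wz": 0, "fingers": -0.4}
    - {"dx": -0.089, "dy": 0.001, "dz": -0.0245, "wx": 0, "wy": 0.042, "wz": 0, "fingers": -0.4}
    - {"dx": -0.089, "dy": 0.001, "dz": -0.12, "wx": 0, "wy": 0.042, "wz": 0, "fingers": -0.4}
    - {"dx": -0.089, "dy": 0.001, "dz": -0.22, "wx": 0, "wy": 0.042, "wz": 0, "fingers": -0.4}

```text
t: 7.88
eef_pos: [0.6107, -0.2469, 0.2374]
tcp_rot: [-0.28, 0.153, 0.946, 0.046]
contact_force: [1.0, -0.4, 1.3]
grip_width: 0.0254
gripper_force: 0.0
```

Run:
```python
from h import *
from bench import *
o=get_obs();print(o["eef_pos"],o["joint_pos"])
for p,az in [([.55,.0,.28],-20),([.50,.19,.34],0),([.50,.19,.34],-90)]: print(p,az,move(o,p,down(az)))
```

```text
[ 0.61065638 -0.2469341   0.23743907] [-0.46388278  1.07378173  0.28063116 -0.10850399  2.35575525 -1.76820454]
[0.55, 0.0, 0.28] -20 ('d', [0.4556, 0.7174, 0.1277], 'w', [-0.2189, -0.2137, 0.7403])
[0.5, 0.19, 0.34] 0 ('d', [0.8645, 1.266, 0.1555], 'w', [-0.1712, -0.2382, 0.5793])
[0.5, 0.19, 0.34] -90 ('d', [0.8645, 1.266, 0.1555], 'w', [-0.3839, -0.0629, 1.2961])
```

Run:
```python
from h import *
from bench import *
o=get_obs()
print(move(o,[.57,-.05,.28],down(80)),move(o,[.525,.227,.26],down(90)))
```

```text
('d', [0.3585, 0.5803, 0.0645], 'w', [0.0207, -0.2745, -0.0679]) ('d', [0.6855, 1.409, 0.3574], 'w', [0.0447, -0.2726, -0.1489])
```

>>> step_arm:
  targets:
    - {"dx": 0.1, "dy": 0.1, "dz": -0.1, "wx": 0, "wy": -0.05, "wz": 0, "fingers": 0}
    - {"dx": 0.36, "dy": 0.58, "dz": 0.064, "wx": 0.02, "wy": -0.274, "wz": -0.068, "fingers": 0}
    - {"dx": 0.36, "dy": 0.58, "dz": 0.064, "wx": 0.02, "wy": -0.274, "wz": -0.068, "fingers": 0}
    - {"dx": 0.36, "dy": 0.58, "dz": 0.064, "wx": 0.02, "wy": -0.274, "wz": -0.068, "fingers": 0}
    - {"dx": 0.36, "dy": 0.58, "dz": 0.064, "wx": 0.02, "wy": -0.274, "wz": -0.068, "fingers": 0}
    - {"dx": 0.36, "dy": 0.58, "dz": 0.064, "wx": 0.02, "wy": -0.274, "wz": -0.068, "fingers": 0}
    - {"dx": 0.36, "dy": 0.58, "dz": 0.064, "wx": 0.02, "wy": -0.274, "wz": -0.068, "fingers": 0}
    - {"dx": 0.36, "dy": 0.58, "dz": 0.064, "wx": 0.02, "wy": -0.274, "wz": -0.068, "fingers": 0}

```text
t: 8.55
eef_pos: [0.5684, -0.0476, 0.2812]
tcp_rot: [0.003, 0.085, 0.996, -0.0]
contact_force: [0.6, -1.0, 1.4]
grip_width: 0.0426
gripper_force: 0.0
```

Run:
```python
from h import *
from bench import *
o=get_obs();print(o["eef_pos"])
print(move(o,[.525,.227,.26],down(90)))
```

```text
[ 0.5684435  -0.04763315  0.28124642]
('d', [0.2987, 0.8775, 0.0685], 'w', [-0.0005, 0.003, -0.0815])
```

>>> step_arm:
  targets:
    - {"dx": 0.3, "dy": 0.877, "dz": 0.068, "wx": 0, "wy": 0.003, "wz": -0.081, "fingers": 1}
    - {"dx": 0.3, "dy": 0.877, "dz": 0.068, "wx": 0, "wy": 0.003, "wz": -0.081, "fingers": 1}
    - {"dx": 0.3, "dy": 0.877, "dz": 0.068, "wx": 0, "wy": 0.003, "wz": -0.081, "fingers": 1}
    - {"dx": 0.3, "dy": 0.877, "dz": 0.068, "wx": 0, "wy": 0.003, "wz": -0.081, "fingers": 1}
    - {"dx": 0.3, "dy": 0.877, "dz": 0.068, "wx": 0, "wy": 0.003, "wz": -0.081, "fingers": 1}
    - {"dx": 0.3, "dy": 0.877, "dz": 0.068, "wx": 0, "wy": 0.003, "wz": -0.081, "fingers": 1}
    - {"dx": 0.3, "dy": 0.877, "dz": 0.068, "wx": 0, "wy": 0.003, "wz": -0.081, "fingers": 1}
    - {"dx": 0.3, "dy": 0.877, "dz": 0.068, "wx": 0, "wy": 0.003, "wz": -0.081, "fingers": 1}

```text
t: 9.22
eef_pos: [0.528, 0.2282, 0.2578]
tcp_rot: [-0.001, 0.001, 1.0, 0.0]
contact_force: [-1.1, -0.6, -0.4]
grip_width: 0.0851
gripper_force: 0.0
```

Run:
```python
from h import *
from bench import *
o=get_obs();print(o["eef_pos"],yaw_y(o))
s=snapshot("wrist");np.savez("pics/w3.npz",**s)
s2=snapshot("scene");c=np.zeros((600,800,3),np.uint8)
# orthorectify wrist onto z=.022 plane: 2 px/mm
x=np.linspace(.63,.43,400);y=np.linspace(.05,.41,720)  # rows x down
X,Y=np.meshgrid(x,y,indexing="ij");uv=proj(s,np.c_[X.ravel(),Y.ravel(),np.full(X.size,.022)]).reshape(400,720,2).astype(np.float32)
rect=cv2.remap(s["image"],uv[...,0],uv[...,1],cv2.INTER_LINEAR)[:,:,::-1]
c[:400,:720]=rect
c[400:,:200]=cv2.resize(s2["image"][100:200,160:260,::-1],(200,200),interpolation=cv2.INTER_CUBIC)
c[400:,210:477]=cv2.resize(s["image"][:,:,::-1],(267,200))
cv2.imwrite("pics/w3.png",c)
```

```text
[0.52798607 0.22820616 0.25782826] 89.92927347861614
```

View pics/w3.png

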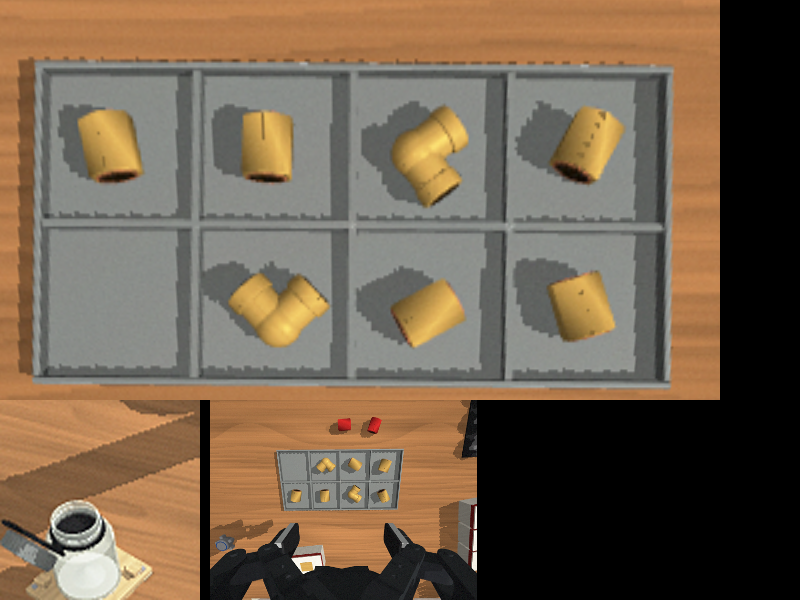

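The view shows the open lid lying back (mouth clear), five couplings (rectified (110,145), (267,147), (587,145), (428,313), (581,305)) and two elbows, at (430,150) and (280,310). Next I fit coupling poses by silhouette.

```bash
cat >> h.py <<'E'
from scipy.optimize import minimize
def hexv(x,y,yaw,z=.016):
    a=np.radians(np.arange(0,360,60));r=.02771/2/1
    v=np.array([[sx*.015,r*np.cos(t),z+r*np.sin(t)] for sx in(-1,1) for t in a]);c,s=np.cos(yaw),np.sin(yaw)
    return np.c_[x+c*v[:,0]-s*v[:,1],y+s*v[:,0]+c*v[:,1],v[:,2]]
def brass(im):
    h=cv2.cvtColor(im,cv2.COLOR_RGB2HSV);return cv2.inRange(h,(12,130,40),(30,255,255))
def fit(s,x,y,k=6):
    uv=proj(s,hexv(x,y,0)).mean(0).astype(int);w=32;x0,y0=uv-w
    im=s["image"][max(y0,0):y0+2*w,max(x0,0):x0+2*w];m=(cv2.resize(brass(im),None,fx=k,fy=k,interpolation=cv2.INTER_LINEAR)>127).astype(np.uint8)
    n,l,st,ce=cv2.connectedComponentsWithStats(m);c=np.array([w*k,w*k]);j=1+np.argmin(np.linalg.norm(ce[1:]-c,axis=1)+1e4*(st[1:,4]<200*k)) ;m=(l==j).astype(np.uint8)
    def cost(p):
        h=(proj(s,hexv(p[0]/1000,p[1]/1000,p[2]/30))-[max(x0,0),max(y0,0)]+.5)*k-.5
        q=np.zeros_like(m);cv2.fillConvexPoly(q,cv2.convexHull((h*16).round().astype(np.int32)),1,shift=4)
        return 1-(q&m).sum()/max(1,(q|m).sum())
    best=min((minimize(cost,[x*1000,y*1000,30*t],method="Nelder-Mead",options=dict(initial_simplex=[[x*1000,y*1000,30*t],[x*1000+4,y*1000,30*t],[x*1000,y*1000+4,30*t],[x*1000,y*1000,30*t+8]])) for t in np.arange(0,np.pi,np.pi/6)),key=lambda r:r.fun)
    return best.x[0]/1000,best.x[1]/1000,np.degrees(best.x[2]/30)%180,1-best.fun
E
python3 - <<'E'
from h import *
s=load("w3");a=load("scene0")
for c,r in [(110,145),(267,147),(587,145),(428,313),(581,305)]:
    x,y=.63-r*.2/399,.05+c*.36/719
    print(np.round(fit(s,x,y),4),"scene",np.round(fit(a,x,y),4))
E
```

```text
[5.58400e-01 1.03100e-01 1.68994e+02 8.69000e-01] scene [5.566000e-01 1.034000e-01 1.634609e+02 7.106000e-01]
[0.5576 0.1829 6.256  0.835 ] scene [ 0.5525  0.1825 92.4638  0.6649]
[ 0.5588  0.3452 24.0436  0.7876] scene [ 0.5563  0.3447 27.6414  0.7738]
[ 0.4738  0.2643 60.9741  0.8369] scene [ 0.4718  0.2637 64.4812  0.887 ]
[  0.4767   0.3425 163.9612   0.9514] scene [ 0.4698  0.3427 78.4993  0.6781]
```

```bash
cat >> h.py <<'E'
import json
def plan(pos,az,calls):
    """calls: list of lists of (pos,az,fingers,nrows); prints compact rows, tracking the commanded pose"""
    for call in calls:
        R0=down(az);p0=np.array(pos,float);a0=az
        for p,a,f,n in call:
            d=np.round(R0.T@(np.array(p)-p0)/.3,3);w=round(-(a-a0)/120,3)
            print(f"  x{n} d {d.tolist()} wz {w} f {f}");pos=p0+R0@d*.3;az=a0-w*120
        print("->",pos.round(4),round(az,1))
    return pos,az
JAR=(.5237,-.2186)
E
python3 - <<'E'
from h import *
from bench import *
o=get_obs();x,y,az=.473,.264,61
plan(o["eef_pos"],yaw_y(o),[[([x,y,.09],az,.1,5),([x,y,.012],az,.1,3)],[([x,y,.012],az,-1,3),([x,y,.2],az,-1,5)],
 [([.56,0,.22],az-20,-1,8)],[([*JAR,.2],20,-1,8)]])
E
```

```text
x5 d [0.187, 0.132, 0.56] wz 0.24 f 0.1
  x3 d [0.187, 0.132, 0.82] wz 0.24 f 0.1
-> [0.4731 0.2639 0.0121] 61.0
  x3 d [0.0, 0.0, 0.0] wz -0.0 f -1
  x5 d [0.0, 0.0, -0.626] wz -0.0 f -1
-> [0.4731 0.2639 0.1999] 61.0
  x8 d [-0.68, -0.629, -0.067] wz 0.166 f -1
-> [ 5.599e-01 -1.000e-04  2.200e-01] 41.1
  x8 d [-0.47, -0.569, 0.067] wz 0.175 f -1
-> [ 0.5238 -0.2185  0.1999] 20.1
```

>>> step_arm:
  targets:
    - {"dx": 0.187, "dy": 0.132, "dz": 0.4, "wx": 0, "wy": 0, "wz": 0.24, "fingers": 0.1}
    - {"dx": 0.187, "dy": 0.132, "dz": 0.4, "wx": 0, "wy": 0, "wz": 0.24, "fingers": 0.1}
    - {"dx": 0.187, "dy": 0.132, "dz": 0.4, "wx": 0, "wy": 0, "wz": 0.24, "fingers": 0.1}
    - {"dx": 0.187, "dy": 0.132, "dz": 0.5, "wx": 0, "wy": 0, "wz": 0.24, "fingers": 0.1}
    - {"dx": 0.187, "dy": 0.132, "dz": 0.6, "wx": 0, "wy": 0, "wz": 0.24, "fingers": 0.1}
    - {"dx": 0.187, "dy": 0.132, "dz": 0.7, "wx": 0, "wy": 0, "wz": 0.24, "fingers": 0.1}
    - {"dx": 0.187, "dy": 0.132, "dz": 0.77, "wx": 0, "wy": 0, "wz": 0.24, "fingers": 0.1}
    - {"dx": 0.187, "dy": 0.132, "dz": 0.8, "wx": 0, "wy": 0, "wz": 0.24, "fingers": 0.1}

```text
t: 9.98
eef_pos: [0.4718, 0.2612, 0.0155]
tcp_rot: [-0.002, 0.252, 0.968, -0.002]
contact_force: [0.3, -1.3, 0.5]
grip_width: 0.047
gripper_force: 0.0
```

Run:
```python
from h import *
from bench import *
o=get_obs();print(o["eef_pos"],yaw_y(o),o["grip_width"],o["contact_force"])
s=snapshot("wrist");cv2.imwrite("pics/w4.png",s["image"][150:,60:500,::-1])
```

```text
[0.47178599 0.2611737  0.01546918] 60.758620046709474 0.04699010650523772 [ 0.29132107 -1.25100596  0.50866529]
```

View pics/w4.png

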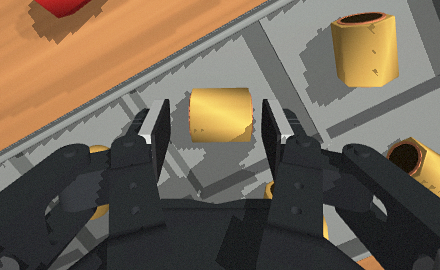

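The coupling lies between the open fingers (coupling 188–254, pads at 165 and 265), roughly centred. I'll check the fore-aft offset by fitting.

Run:
```python
from h import *
from bench import *
o=get_obs();s=snapshot("wrist")
print(proj(s,o["eef_pos"])-[60,150], proj(s,hexv(.473,.264,np.radians(61))).mean(0)-[60,150])
# top-face centre of coupling in crop ~ (221,115)+: mean of top flat at z=.028
p=plane(s,(60+221,150+113),.022);print(p,np.linalg.inv(tcpT(o))@[*p,1])
```

```text
[[213.65508002 113.12670587]] [219.45996699 113.72110571]
[0.47050981 0.26623197 0.022     ] [ 0.00340953  0.00371481 -0.00667914  1.        ]
```

>>> step_arm:
  targets:
    - {"dx": 0.005, "dy": 0.003, "dz": 0.017, "wx": 0, "wy": 0, "wz": 0, "fingers": 0.1}
    - {"dx": 0.005, "dy": 0.003, "dz": 0.017, "wx": 0, "wy": 0, "wz": 0, "fingers": -1}
    - {"dx": 0.005, "dy": 0.003, "dz": 0.017, "wx": 0, "wy": 0, "wz": 0, "fingers": -1}
    - {"dx": 0.005, "dy": 0.003, "dz": 0.017, "wx": 0, "wy": 0, "wz": 0, "fingers": -1}
    - {"dx": 0.005, "dy": 0.003, "dz": 0.017, "wx": 0, "wy": 0, "wz": 0, "fingers": -1}
    - {"dx": 0.005, "dy": 0.003, "dz": -0.1, "wx": 0, "wy": 0, "wz": 0, "fingers": -1}
    - {"dx": 0.005, "dy": 0.003, "dz": -0.2, "wx": 0, "wy": 0, "wz": 0, "fingers": -1}
    - {"dx": 0.005, "dy": 0.003, "dz": -0.3, "wx": 0, "wy": 0, "wz": 0, "fingers": -1}
  newtons: 50

```text
t: 10.75
eef_pos: [0.4707, 0.2651, 0.1096]
tcp_rot: [-0.001, 0.251, 0.968, -0.001]
contact_force: [0.4, 0.8, -0.9]
grip_width: 0.0287
gripper_force: 49.9
```

Run:
```python
from h import *
from bench import *
o=get_obs();print(o["eef_pos"],yaw_y(o),o["grip_width"],o["gripper_force"])
az=61
plan(o["eef_pos"],yaw_y(o),[[([.55,.04,.23],az-20,-1,8)],[([*JAR,.2],20,-1,8)],[([*JAR,.132],20,-1,3),([*JAR,.132],20,.1,3),([*JAR,.2],20,.1,2)]])
```

```text
[0.47074972 0.26511    0.10958438] 60.91647381527132 0.028708270362633417 49.85408741980791
  x8 d [-0.596, -0.527, -0.401] wz 0.166 f -1
-> [0.5502 0.04   0.2299] 41.0
  x8 d [-0.593, -0.632, 0.1] wz 0.175 f -1
-> [ 0.5238 -0.2186  0.1999] 20.0
  x3 d [0.0, -0.0, 0.226] wz -0.0 f -1
  x3 d [0.0, -0.0, 0.226] wz -0.0 f 0.1
  x2 d [0.0, -0.0, -0.0] wz -0.0 f 0.1
-> [ 0.5238 -0.2186  0.1999] 20.0
```

>>> step_arm:
  targets:
    - {"dx": -0.08, "dy": -0.07, "dz": -0.2, "wx": 0, "wy": 0, "wz": 0.02, "fingers": -1}
    - {"dx": -0.596, "dy": -0.527, "dz": -0.4, "wx": 0, "wy": 0, "wz": 0.166, "fingers": -1}
    - {"dx": -0.596, "dy": -0.527, "dz": -0.4, "wx": 0, "wy": 0, "wz": 0.166, "fingers": -1}
    - {"dx": -0.596, "dy": -0.527, "dz": -0.4, "wx": 0, "wy": 0, "wz": 0.166, "fingers": -1}
    - {"dx": -0.596, "dy": -0.527, "dz": -0.4, "wx": 0, "wy": 0, "wz": 0.166, "fingers": -1}
    - {"dx": -0.596, "dy": -0.527, "dz": -0.4, "wx": 0, "wy": 0, "wz": 0.166, "fingers": -1}
    - {"dx": -0.596, "dy": -0.527, "dz": -0.4, "wx": 0, "wy": 0, "wz": 0.166, "fingers": -1}
    - {"dx": -0.596, "dy": -0.527, "dz": -0.4, "wx": 0, "wy": 0, "wz": 0.166, "fingers": -1}

```text
t: 11.42
eef_pos: [0.5529, 0.0356, 0.2309]
tcp_rot: [0.002, 0.417, 0.909, -0.001]
contact_force: [0.4, -0.0, -1.7]
grip_width: 0.0288
gripper_force: 49.9
```

>>> step_arm:
  targets:
    - {"dx": -0.593, "dy": -0.632, "dz": 0.1, "wx": 0, "wy": 0, "wz": 0.175, "fingers": -1}
    - {"dx": -0.593, "dy": -0.632, "dz": 0.1, "wx": 0, "wy": 0, "wz": 0.175, "fingers": -1}
    - {"dx": -0.593, "dy": -0.632, "dz": 0.1, "wx": 0, "wy": 0, "wz": 0.175, "fingers": -1}
    - {"dx": -0.593, "dy": -0.632, "dz": 0.1, "wx": 0, "wy": 0, "wz": 0.175, "fingers": -1}
    - {"dx": -0.593, "dy": -0.632, "dz": 0.1, "wx": 0, "wy": 0, "wz": 0.175, "fingers": -1}
    - {"dx": -0.593, "dy": -0.632, "dz": 0.1, "wx": 0, "wy": 0, "wz": 0.175, "fingers": -1}
    - {"dx": -0.593, "dy": -0.632, "dz": 0.1, "wx": 0, "wy": 0, "wz": 0.175, "fingers": -1}
    - {"dx": -0.593, "dy": -0.632, "dz": 0.1, "wx": 0, "wy": 0, "wz": 0.175, "fingers": -1}

```text
t: 12.08
eef_pos: [0.5233, -0.2209, 0.198]
tcp_rot: [-0.001, 0.575, 0.818, -0.001]
contact_force: [0.2, 0.1, -0.8]
grip_width: 0.0287
gripper_force: 49.9
```

Run:
```python
from h import *
from bench import *
o=get_obs();print(o["eef_pos"],yaw_y(o),o["grip_width"],o["gripper_force"])
plan(o["eef_pos"],yaw_y(o),[[([*JAR,.132],20,-1,3)]])
c=np.zeros((480,800,3),np.uint8);s=snapshot("wrist");np.savez("pics/w5.npz",**s);c[:420,:560]=s["image"][:,:,::-1]
s=snapshot("scene");c[:240,560:]=cv2.resize(s["image"][100:200,160:260,::-1],(240,240),interpolation=cv2.INTER_CUBIC)
s=snapshot("side");c[240:,560:]=cv2.resize(s["image"][90:190,300:400,::-1],(240,240),interpolation=cv2.INTER_CUBIC)
cv2.imwrite("pics/w5.png",c)
```

```text
[ 0.5232601  -0.22088357  0.19796191] 19.75615934701567 0.028721892451008417 49.8736884444952
  x3 d [0.007, 0.004, 0.22] wz -0.002 f -1
-> [ 0.5237 -0.2185  0.132 ] 20.0
```

View pics/w5.png

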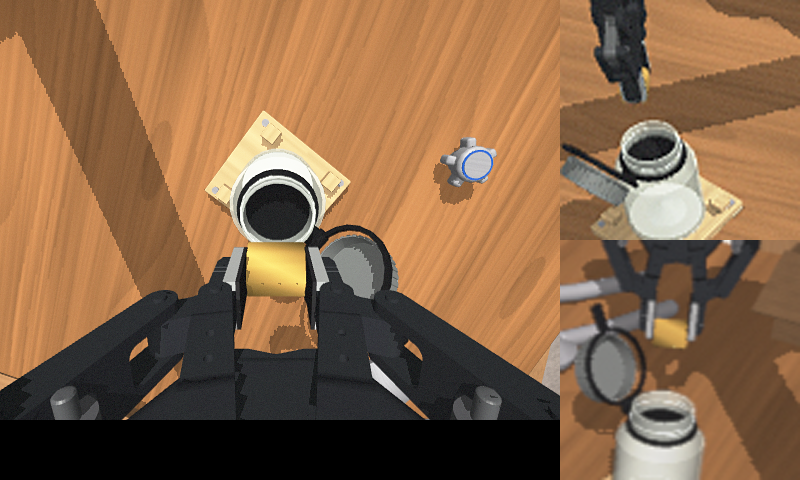

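The coupling is held at (277,270), the mouth is open with its centre at (278,209), and the lid lies back clear of the fingers.

Run:
```python
from h import *
s=load("w5");print(plane(s,(278,209),.124))
```

```text
[ 0.52242474 -0.21236025  0.124     ]
```

>>> step_arm:
  targets:
    - {"dx": 0.005, "dy": 0.002, "dz": 0.1, "wx": 0, "wy": 0, "wz": 0, "fingers": -1}
    - {"dx": 0.005, "dy": 0.002, "dz": 0.2, "wx": 0, "wy": 0, "wz": 0, "fingers": -1}
    - {"dx": 0.005, "dy": 0.002, "dz": 0.22, "wx": 0, "wy": 0, "wz": 0, "fingers": -1}
    - {"dx": 0.005, "dy": 0.002, "dz": 0.22, "wx": 0, "wy": 0, "wz": 0, "fingers": -1}
    - {"dx": 0.005, "dy": 0.002, "dz": 0.22, "wx": 0, "wy": 0, "wz": 0, "fingers": 0.1}
    - {"dx": 0.005, "dy": 0.002, "dz": 0.22, "wx": 0, "wy": 0, "wz": 0, "fingers": 0.1}
    - {"dx": 0.005, "dy": 0.002, "dz": 0.22, "wx": 0, "wy": 0, "wz": 0, "fingers": 0.1}
    - {"dx": 0.005, "dy": 0.002, "dz": 0.0, "wx": 0, "wy": 0, "wz": 0, "fingers": 0.1}

```text
t: 12.9
eef_pos: [0.5211, -0.215, 0.1693]
tcp_rot: [-0.006, 0.574, 0.819, -0.001]
contact_force: [0.3, -0.7, -1.3]
grip_width: 0.047
gripper_force: 0.0
```

Run:
```python
from h import *
from bench import *
o=get_obs();print(o["eef_pos"],yaw_y(o),o["grip_width"],o["contact_force"])
s=snapshot("scene");np.savez("pics/s6.npz",**s);t=snapshot("side");np.savez("pics/t6.npz",**t)
for n,x,y in [("A",.557,.103),("B",.556,.183),("C",.558,.345),("E",.475,.3425)]: print(n,np.round(fit(s,x,y),3),"was",np.round(fit(load("scene0"),x,y),3))
print("yellow px in jar area",(brass(s["image"])[165:205,180:225]>0).sum())
# next: B
x,y,az=.556,.183,3
plan(o["eef_pos"],yaw_y(o),[[([.55,0,.23],10,.1,8)],[([x,y,.1],az,.1,6),([x,y,.06],az,.1,2)],[([x,y,.0125],az,.1,3),([x,y,.0125],az,-1,4)]])
```

```text
[ 0.52113364 -0.21504723  0.16931802] 19.983862443443904 0.04701518853866467 [ 0.33228919 -0.71228529 -1.31236339]
A [ 0.553  0.102 96.302  0.658] was [5.57000e-01 1.03000e-01 1.63563e+02 7.11000e-01]
B [ 0.553  0.18  92.859  0.677] was [ 0.552  0.182 92.578  0.665]
C [ 0.556  0.344 31.501  0.77 ] was [ 0.557  0.345 26.422  0.774]
E [ 0.47   0.34  78.807  0.666] was [ 0.469  0.341 78.051  0.678]
yellow px in jar area 119
  x8 d [0.641, 0.335, -0.202] wz 0.083 f 0.1
-> [0.5499 0.     0.2299] 10.0
  x6 d [0.597, 0.126, 0.433] wz 0.059 f 0.1
  x2 d [0.597, 0.126, 0.566] wz 0.059 f 0.1
-> [0.5559 0.183  0.0601] 2.9
  x3 d [0.0, 0.0, 0.159] wz -0.0 f 0.1
  x4 d [0.0, 0.0, 0.159] wz -0.0 f -1
-> [0.5559 0.183  0.0124] 2.9
```

>>> step_arm:
  targets:
    - {"dx": 0.06, "dy": 0.03, "dz": -0.2, "wx": 0, "wy": 0, "wz": 0, "fingers": 0.1}
    - {"dx": 0.64, "dy": 0.335, "dz": -0.2, "wx": 0, "wy": 0, "wz": 0.083, "fingers": 0.1}
    - {"dx": 0.64, "dy": 0.335, "dz": -0.2, "wx": 0, "wy": 0, "wz": 0.083, "fingers": 0.1}
    - {"dx": 0.64, "dy": 0.335, "dz": -0.2, "wx": 0, "wy": 0, "wz": 0.083, "fingers": 0.1}
    - {"dx": 0.64, "dy": 0.335, "dz": -0.2, "wx": 0, "wy": 0, "wz": 0.083, "fingers": 0.1}
    - {"dx": 0.64, "dy": 0.335, "dz": -0.2, "wx": 0, "wy": 0, "wz": 0.083, "fingers": 0.1}
    - {"dx": 0.64, "dy": 0.335, "dz": -0.2, "wx": 0, "wy": 0, "wz": 0.083, "fingers": 0.1}
    - {"dx": 0.64, "dy": 0.335, "dz": -0.2, "wx": 0, "wy": 0, "wz": 0.083, "fingers": 0.1}

```text
t: 13.67
eef_pos: [0.5537, -0.0001, 0.2357]
tcp_rot: [0.001, 0.641, 0.768, -0.0]
contact_force: [0.6, -0.4, 0.4]
grip_width: 0.0469
gripper_force: 0.0
```

>>> step_arm:
  targets:
    - {"dx": 0.597, "dy": 0.126, "dz": 0.433, "wx": 0, "wy": 0, "wz": 0.059, "fingers": 0.1}
    - {"dx": 0.597, "dy": 0.126, "dz": 0.433, "wx": 0, "wy": 0, "wz": 0.059, "fingers": 0.1}
    - {"dx": 0.597, "dy": 0.126, "dz": 0.433, "wx": 0, "wy": 0, "wz": 0.059, "fingers": 0.1}
    - {"dx": 0.597, "dy": 0.126, "dz": 0.433, "wx": 0, "wy": 0, "wz": 0.059, "fingers": 0.1}
    - {"dx": 0.597, "dy": 0.126, "dz": 0.433, "wx": 0, "wy": 0, "wz": 0.059, "fingers": 0.1}
    - {"dx": 0.597, "dy": 0.126, "dz": 0.433, "wx": 0, "wy": 0, "wz": 0.059, "fingers": 0.1}
    - {"dx": 0.597, "dy": 0.126, "dz": 0.5, "wx": 0, "wy": 0, "wz": 0.059, "fingers": 0.1}
    - {"dx": 0.597, "dy": 0.126, "dz": 0.5, "wx": 0, "wy": 0, "wz": 0.059, "fingers": 0.1}

```text
t: 14.33
eef_pos: [0.5575, 0.1797, 0.0811]
tcp_rot: [-0.001, 0.689, 0.725, -0.003]
contact_force: [0.0, 0.0, -0.6]
grip_width: 0.0466
gripper_force: 0.0
```

```bash
cat > look.py <<'E'
# fit the coupling under the tool in the wrist view; print pick correction and transport plan
import sys
from h import *
from bench import *
x,y=map(float,sys.argv[1:3]);o=get_obs();s=snapshot("wrist");np.savez("pics/wl.npz",**s)
f=fit(s,x,y,3);print(o["eef_pos"],yaw_y(o),"fit",np.round(f,4))
az=f[2] if f[2]<90 else f[2]-180
if len(sys.argv)>3: az=float(sys.argv[3])
plan(o["eef_pos"],yaw_y(o),[[([f[0],f[1],.0125],az,.1,3)]])
E
python3 look.py .556 .183
```

```text
[0.55752355 0.1797212  0.08109434] 2.96493589260861 fit [0.5571 0.1826 1.2301 0.9727]
  x3 d [0.01, -0.001, 0.229] wz 0.014 f 0.1
-> [0.5571 0.1827 0.0124] 1.3
```

>>> step_arm:
  targets:
    - {"dx": 0, "dy": 0, "dz": 0.13, "wx": 0, "wy": 0, "wz": 0.014, "fingers": 0.1}
    - {"dx": 0, "dy": 0, "dz": 0.2, "wx": 0, "wy": 0, "wz": 0.014, "fingers": 0.1}
    - {"dx": 0, "dy": 0, "dz": 0.226, "wx": 0, "wy": 0, "wz": 0.014, "fingers": 0.1}
    - {"dx": 0, "dy": 0, "dz": 0.226, "wx": 0, "wy": 0, "wz": 0.014, "fingers": -1}
    - {"dx": 0, "dy": 0, "dz": 0.226, "wx": 0, "wy": 0, "wz": 0.014, "fingers": -1}
    - {"dx": 0, "dy": 0, "dz": 0.226, "wx": 0, "wy": 0, "wz": 0.014, "fingers": -1}
    - {"dx": 0, "dy": 0, "dz": 0.226, "wx": 0, "wy": 0, "wz": 0.014, "fingers": -1}
    - {"dx": 0, "dy": 0, "dz": 0.1, "wx": 0, "wy": 0, "wz": 0.014, "fingers": -1}

```text
t: 15.05
eef_pos: [0.5551, 0.1798, 0.0493]
tcp_rot: [-0.003, 0.699, 0.715, -0.005]
contact_force: [-1.0, -0.6, -1.4]
grip_width: 0.0282
gripper_force: 52.6
```

```bash
cat > carry.py <<'E'
from h import *
from bench import *
o=get_obs();p=o["eef_pos"];print(p,yaw_y(o),o["grip_width"],o["gripper_force"])
J=[.523,-.216];m=[.55,max(p[1]-.26,-.02),.2];a=yaw_y(o)
plan(p,a,[[([p[0],p[1],.11],a,-1,1),(m,(a+10)/2,-1,7)],[([*J,.19],10,-1,7),([*J,.19],10,-1,1)],[([*J,.131],10,-1,3),([*J,.131],10,.1,4),([*J,.18],10,.1,2)]])
E
python3 carry.py
```

```text
[0.55509768 0.17977612 0.04925314] 1.2525992727850355 0.028230852638133717 52.55593619775027
  x1 d [0.0, 0.0, -0.202] wz -0.0 f -1
  x7 d [-0.665, -0.032, -0.502] wz -0.036 f -1
-> [ 0.5499 -0.0199  0.1999] 5.6
  x7 d [-0.642, -0.153, 0.033] wz -0.037 f -1
  x1 d [-0.642, -0.153, 0.033] wz -0.037 f -1
-> [ 0.5229 -0.216   0.19  ] 10.0
  x3 d [0.0, 0.0, 0.197] wz 0.0 f -1
  x4 d [0.0, 0.0, 0.197] wz 0.0 f 0.1
  x2 d [0.0, 0.0, 0.033] wz 0.0 f 0.1
-> [ 0.5229 -0.216   0.1801] 10.0
```

>>> step_arm:
  targets:
    - {"dx": 0, "dy": 0, "dz": -0.2, "wx": 0, "wy": 0, "wz": 0, "fingers": -1}
    - {"dx": -0.1, "dy": -0.01, "dz": -0.35, "wx": 0, "wy": 0, "wz": 0, "fingers": -1}
    - {"dx": -0.665, "dy": -0.032, "dz": -0.5, "wx": 0, "wy": 0, "wz": -0.036, "fingers": -1}
    - {"dx": -0.665, "dy": -0.032, "dz": -0.5, "wx": 0, "wy": 0, "wz": -0.036, "fingers": -1}
    - {"dx": -0.665, "dy": -0.032, "dz": -0.5, "wx": 0, "wy": 0, "wz": -0.036, "fingers": -1}
    - {"dx": -0.665, "dy": -0.032, "dz": -0.5, "wx": 0, "wy": 0, "wz": -0.036, "fingers": -1}
    - {"dx": -0.665, "dy": -0.032, "dz": -0.5, "wx": 0, "wy": 0, "wz": -0.036, "fingers": -1}
    - {"dx": -0.665, "dy": -0.032, "dz": -0.5, "wx": 0, "wy": 0, "wz": -0.036, "fingers": -1}

```text
t: 15.72
eef_pos: [0.5552, -0.0239, 0.2081]
tcp_rot: [0.003, 0.674, 0.739, 0.0]
contact_force: [0.1, -0.7, -0.6]
grip_width: 0.0281
gripper_force: 52.6
```

>>> step_arm:
  targets:
    - {"dx": -0.642, "dy": -0.153, "dz": 0.033, "wx": 0, "wy": 0, "wz": -0.037, "fingers": -1}
    - {"dx": -0.642, "dy": -0.153, "dz": 0.033, "wx": 0, "wy": 0, "wz": -0.037, "fingers": -1}
    - {"dx": -0.642, "dy": -0.153, "dz": 0.033, "wx": 0, "wy": 0, "wz": -0.037, "fingers": -1}
    - {"dx": -0.642, "dy": -0.153, "dz": 0.033, "wx": 0, "wy": 0, "wz": -0.037, "fingers": -1}
    - {"dx": -0.642, "dy": -0.153, "dz": 0.033, "wx": 0, "wy": 0, "wz": -0.037, "fingers": -1}
    - {"dx": -0.642, "dy": -0.153, "dz": 0.033, "wx": 0, "wy": 0, "wz": -0.037, "fingers": -1}
    - {"dx": -0.642, "dy": -0.153, "dz": 0.033, "wx": 0, "wy": 0, "wz": -0.037, "fingers": -1}
    - {"dx": -0.642, "dy": -0.153, "dz": 0.033, "wx": 0, "wy": 0, "wz": -0.037, "fingers": -1}

```text
t: 16.38
eef_pos: [0.5271, -0.2141, 0.195]
tcp_rot: [-0.0, 0.643, 0.766, -0.001]
contact_force: [-0.7, 0.6, -1.3]
grip_width: 0.0285
gripper_force: 52.6
```

>>> step_arm:
  targets:
    - {"dx": -0.004, "dy": -0.013, "dz": 0.1, "wx": 0, "wy": 0, "wz": 0, "fingers": -1}
    - {"dx": -0.004, "dy": -0.013, "dz": 0.19, "wx": 0, "wy": 0, "wz": 0, "fingers": -1}
    - {"dx": -0.004, "dy": -0.013, "dz": 0.213, "wx": 0, "wy": 0, "wz": 0, "fingers": -1}
    - {"dx": -0.004, "dy": -0.013, "dz": 0.213, "wx": 0, "wy": 0, "wz": 0, "fingers": -1}
    - {"dx": -0.004, "dy": -0.013, "dz": 0.213, "wx": 0, "wy": 0, "wz": 0, "fingers": 0.1}
    - {"dx": -0.004, "dy": -0.013, "dz": 0.213, "wx": 0, "wy": 0, "wz": 0, "fingers": 0.1}
    - {"dx": -0.004, "dy": -0.013, "dz": 0.213, "wx": 0, "wy": 0, "wz": 0, "fingers": 0.1}
    - {"dx": -0.004, "dy": -0.013, "dz": 0.0, "wx": 0, "wy": 0, "wz": 0, "fingers": 0.1}

```text
t: 17.05
eef_pos: [0.5202, -0.2149, 0.1671]
tcp_rot: [-0.006, 0.643, 0.766, -0.002]
contact_force: [-0.2, 0.1, -0.5]
grip_width: 0.047
gripper_force: 0.0
```

```bash
cat > nxt.py <<'E'
# after a drop: jar check and plan to the hover over the next coupling
import sys
from h import *
from bench import *
x,y,az=map(float,sys.argv[1:4]);o=get_obs();p=o["eef_pos"];a=yaw_y(o);print(p,a,o["grip_width"])
s=snapshot("scene");t=snapshot("side");print("brass px in jar",(brass(s["image"])[165:205,180:225]>0).sum(),(brass(t["image"])[160:215,320:362]>0).sum())
cv2.imwrite("pics/jar_last.png",np.hstack([cv2.resize(i[::1,:,::-1],(400,400),interpolation=cv2.INTER_CUBIC) for i in (s["image"][110:210,160:260],t["image"][110:210,290:390])]))
m=[.55,min(-.02,y-.2),.22] if y<.25 else [.53,y-.27,.22]
plan(p,a,[[([p[0],p[1],.22],a,.1,1),(m,(az+a)/2,.1,7)],[([x,y,.1],az,.1,6),([x,y,.08],az,.1,2)]])
E
python3 nxt.py .557 .103 -12
```

```text
[ 0.52019495 -0.21489559  0.16705838] 10.033086929814795 0.047043619570724005
brass px in jar 116 196
  x1 d [0.0, 0.0, -0.176] wz -0.0 f 0.1
  x7 d [0.37, 0.166, -0.176] wz 0.092 f 0.1
-> [ 0.5499 -0.0969  0.2199] -1.0
  x6 d [0.667, 0.012, 0.4] wz 0.092 f 0.1
  x2 d [0.667, 0.012, 0.466] wz 0.092 f 0.1
-> [0.557  0.1031 0.0801] -12.0
```

Run:
```python
from h import *
s=load("s6");t=load("t6")
print((brass(s["image"])[165:205,180:225]>0).sum(),(brass(t["image"])[160:215,320:362]>0).sum(),(brass(load("scene0")["image"])[165:205,180:225]>0).sum(),(brass(load("side0")["image"])[160:215,320:362]>0).sum())
```

```text
119 196 171 179
```

View pics/jar_last.png

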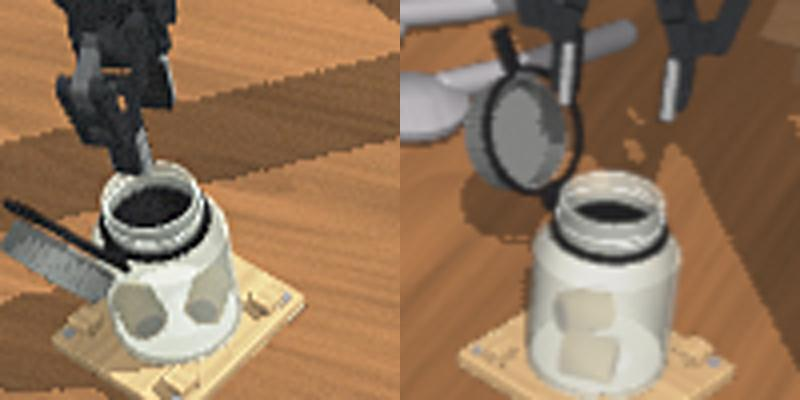

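Two couplings are visible inside the jar at left-panel (138,312) and (207,292). The lid is still open. On to the next one.

>>> step_arm:
  targets:
    - {"dx": 0, "dy": 0, "dz": -0.12, "wx": 0, "wy": 0, "wz": 0, "fingers": 0.1}
    - {"dx": 0.37, "dy": 0.166, "dz": -0.176, "wx": 0, "wy": 0, "wz": 0.092, "fingers": 0.1}
    - {"dx": 0.37, "dy": 0.166, "dz": -0.176, "wx": 0, "wy": 0, "wz": 0.092, "fingers": 0.1}
    - {"dx": 0.37, "dy": 0.166, "dz": -0.176, "wx": 0, "wy": 0, "wz": 0.092, "fingers": 0.1}
    - {"dx": 0.37, "dy": 0.166, "dz": -0.176, "wx": 0, "wy": 0, "wz": 0.092, "fingers": 0.1}
    - {"dx": 0.37, "dy": 0.166, "dz": -0.176, "wx": 0, "wy": 0, "wz": 0.092, "fingers": 0.1}

```text
t: 17.65
eef_pos: [0.554, -0.0968, 0.2267]
tcp_rot: [0.001, 0.712, 0.702, -0.0]
contact_force: [0.2, -0.2, 0.5]
grip_width: 0.0469
gripper_force: 0.0
```

>>> step_arm:
  targets:
    - {"dx": 0.667, "dy": 0.012, "dz": 0.4, "wx": 0, "wy": 0, "wz": 0.092, "fingers": 0.1}
    - {"dx": 0.667, "dy": 0.012, "dz": 0.4, "wx": 0, "wy": 0, "wz": 0.092, "fingers": 0.1}
    - {"dx": 0.667, "dy": 0.012, "dz": 0.4, "wx": 0, "wy": 0, "wz": 0.092, "fingers": 0.1}
    - {"dx": 0.667, "dy": 0.012, "dz": 0.4, "wx": 0, "wy": 0, "wz": 0.092, "fingers": 0.1}
    - {"dx": 0.667, "dy": 0.012, "dz": 0.4, "wx": 0, "wy": 0, "wz": 0.092, "fingers": 0.1}
    - {"dx": 0.667, "dy": 0.012, "dz": 0.466, "wx": 0, "wy": 0, "wz": 0.092, "fingers": 0.1}
    - {"dx": 0.667, "dy": 0.012, "dz": 0.466, "wx": 0, "wy": 0, "wz": 0.092, "fingers": 0.1}
    - {"dx": 0.667, "dy": 0.012, "dz": 0.466, "wx": 0, "wy": 0, "wz": 0.092, "fingers": 0.1}

```text
t: 18.32
eef_pos: [0.5592, 0.1009, 0.0836]
tcp_rot: [-0.001, 0.777, 0.63, -0.002]
contact_force: [0.9, 0.1, 0.7]
grip_width: 0.0469
gripper_force: 0.0
```

```bash
python3 look.py .557 .103
```

```text
[0.55924924 0.10092749 0.08356494] -11.967816788240155 fit [5.575000e-01 1.031000e-01 1.685572e+02 9.879000e-01]
  x3 d [0.006, -0.007, 0.237] wz -0.004 f 0.1
-> [0.5576 0.1031 0.0125] -11.5
```

>>> step_arm:
  targets:
    - {"dx": 0.003, "dy": -0.005, "dz": 0.13, "wx": 0, "wy": 0, "wz": -0.004, "fingers": 0.1}
    - {"dx": 0.003, "dy": -0.005, "dz": 0.2, "wx": 0, "wy": 0, "wz": -0.004, "fingers": 0.1}
    - {"dx": 0.003, "dy": -0.005, "dz": 0.234, "wx": 0, "wy": 0, "wz": -0.004, "fingers": 0.1}
    - {"dx": 0.003, "dy": -0.005, "dz": 0.234, "wx": 0, "wy": 0, "wz": -0.004, "fingers": -1}
    - {"dx": 0.003, "dy": -0.005, "dz": 0.234, "wx": 0, "wy": 0, "wz": -0.004, "fingers": -1}
    - {"dx": 0.003, "dy": -0.005, "dz": 0.234, "wx": 0, "wy": 0, "wz": -0.004, "fingers": -1}
    - {"dx": 0.003, "dy": -0.005, "dz": 0.234, "wx": 0, "wy": 0, "wz": -0.004, "fingers": -1}
    - {"dx": 0.003, "dy": -0.005, "dz": 0.1, "wx": 0, "wy": 0, "wz": -0.004, "fingers": -1}

```text
t: 19.03
eef_pos: [0.5546, 0.1017, 0.0497]
tcp_rot: [-0.004, 0.775, 0.632, -0.006]
contact_force: [-0.2, 0.5, -0.8]
grip_width: 0.0288
gripper_force: 53.7
```

```bash
python3 carry.py
```

```text
[0.55463044 0.10170063 0.04974722] -11.603556540624023 0.028750651330843733 53.716905042529106
  x1 d [0.0, 0.0, -0.201] wz -0.0 f -1
  x7 d [-0.4, 0.066, -0.501] wz -0.09 f -1
-> [ 0.5499 -0.0198  0.2   ] -0.8
  x7 d [-0.655, -0.08, 0.033] wz -0.09 f -1
  x1 d [-0.655, -0.08, 0.033] wz -0.09 f -1
-> [ 0.5231 -0.216   0.1901] 10.0
  x3 d [-0.0, -0.0, 0.197] wz -0.0 f -1
  x4 d [-0.0, -0.0, 0.197] wz -0.0 f 0.1
  x2 d [-0.0, -0.0, 0.034] wz -0.0 f 0.1
-> [ 0.5231 -0.216   0.1799] 10.0
```

>>> step_arm:
  targets:
    - {"dx": 0, "dy": 0, "dz": -0.2, "wx": 0, "wy": 0, "wz": 0, "fingers": -1}
    - {"dx": -0.06, "dy": 0.01, "dz": -0.35, "wx": 0, "wy": 0, "wz": 0, "fingers": -1}
    - {"dx": -0.4, "dy": 0.055, "dz": -0.5, "wx": 0, "wy": 0, "wz": -0.09, "fingers": -1}
    - {"dx": -0.4, "dy": 0.055, "dz": -0.5, "wx": 0, "wy": 0, "wz": -0.09, "fingers": -1}
    - {"dx": -0.4, "dy": 0.055, "dz": -0.5, "wx": 0, "wy": 0, "wz": -0.09, "fingers": -1}
    - {"dx": -0.4, "dy": 0.055, "dz": -0.5, "wx": 0, "wy": 0, "wz": -0.09, "fingers": -1}
    - {"dx": -0.4, "dy": 0.055, "dz": -0.5, "wx": 0, "wy": 0, "wz": -0.09, "fingers": -1}

```text
t: 19.62
eef_pos: [0.552, -0.0207, 0.208]
tcp_rot: [0.002, 0.713, 0.701, 0.001]
contact_force: [0.3, 0.1, -1.0]
grip_width: 0.0282
gripper_force: 53.8
```

>>> step_arm:
  targets:
    - {"dx": -0.655, "dy": -0.08, "dz": 0.04, "wx": 0, "wy": 0, "wz": -0.09, "fingers": -1}
    - {"dx": -0.655, "dy": -0.08, "dz": 0.04, "wx": 0, "wy": 0, "wz": -0.09, "fingers": -1}
    - {"dx": -0.655, "dy": -0.08, "dz": 0.04, "wx": 0, "wy": 0, "wz": -0.09, "fingers": -1}
    - {"dx": -0.655, "dy": -0.08, "dz": 0.04, "wx": 0, "wy": 0, "wz": -0.09, "fingers": -1}
    - {"dx": -0.655, "dy": -0.08, "dz": 0.04, "wx": 0, "wy": 0, "wz": -0.09, "fingers": -1}
    - {"dx": -0.655, "dy": -0.08, "dz": 0.04, "wx": 0, "wy": 0, "wz": -0.09, "fingers": -1}
    - {"dx": -0.655, "dy": -0.08, "dz": 0.04, "wx": 0, "wy": 0, "wz": -0.09, "fingers": -1}
    - {"dx": -0.655, "dy": -0.08, "dz": 0.04, "wx": 0, "wy": 0, "wz": -0.09, "fingers": -1}

```text
t: 20.28
eef_pos: [0.5244, -0.2132, 0.1929]
tcp_rot: [-0.001, 0.642, 0.766, -0.001]
contact_force: [-0.0, 0.4, -0.8]
grip_width: 0.0285
gripper_force: 53.8
```

>>> step_arm:
  targets:
    - {"dx": -0.006, "dy": -0.004, "dz": 0.1, "wx": 0, "wy": 0, "wz": 0, "fingers": -1}
    - {"dx": -0.006, "dy": -0.004, "dz": 0.19, "wx": 0, "wy": 0, "wz": 0, "fingers": -1}
    - {"dx": -0.006, "dy": -0.004, "dz": 0.206, "wx": 0, "wy": 0, "wz": 0, "fingers": -1}
    - {"dx": -0.006, "dy": -0.004, "dz": 0.206, "wx": 0, "wy": 0, "wz": 0, "fingers": -1}
    - {"dx": -0.006, "dy": -0.004, "dz": 0.206, "wx": 0, "wy": 0, "wz": 0, "fingers": 0.1}
    - {"dx": -0.006, "dy": -0.004, "dz": 0.206, "wx": 0, "wy": 0, "wz": 0, "fingers": 0.1}
    - {"dx": -0.006, "dy": -0.004, "dz": 0.206, "wx": 0, "wy": 0, "wz": 0, "fingers": 0.1}
    - {"dx": -0.006, "dy": -0.004, "dz": 0.0, "wx": 0, "wy": 0, "wz": 0, "fingers": 0.1}

```text
t: 20.95
eef_pos: [0.5203, -0.2147, 0.1679]
tcp_rot: [-0.006, 0.643, 0.766, -0.002]
contact_force: [-0.5, -0.7, -1.0]
grip_width: 0.0469
gripper_force: 0.0
```

```bash
python3 nxt.py .558 .345 26
```

```text
[ 0.52031709 -0.21472556  0.1679224 ] 10.02869106047055 0.04693035307494056
brass px in jar 122 195
  x1 d [0.0, 0.0, -0.174] wz -0.0 f 0.1
  x7 d [0.945, 0.2, -0.174] wz -0.067 f 0.1
-> [0.53   0.0749 0.2201] 18.1
  x6 d [0.827, 0.368, 0.4] wz -0.066 f 0.1
  x2 d [0.827, 0.368, 0.467] wz -0.066 f 0.1
-> [0.558 0.345 0.08 ] 26.0
```

>>> step_arm:
  targets:
    - {"dx": 0, "dy": 0, "dz": -0.12, "wx": 0, "wy": 0, "wz": 0, "fingers": 0.1}
    - {"dx": 0.945, "dy": 0.2, "dz": -0.174, "wx": 0, "wy": 0, "wz": -0.067, "fingers": 0.1}
    - {"dx": 0.945, "dy": 0.2, "dz": -0.174, "wx": 0, "wy": 0, "wz": -0.067, "fingers": 0.1}
    - {"dx": 0.945, "dy": 0.2, "dz": -0.174, "wx": 0, "wy": 0, "wz": -0.067, "fingers": 0.1}
    - {"dx": 0.945, "dy": 0.2, "dz": -0.174, "wx": 0, "wy": 0, "wz": -0.067, "fingers": 0.1}
    - {"dx": 0.945, "dy": 0.2, "dz": -0.174, "wx": 0, "wy": 0, "wz": -0.067, "fingers": 0.1}
    - {"dx": 0.945, "dy": 0.2, "dz": -0.174, "wx": 0, "wy": 0, "wz": -0.067, "fingers": 0.1}
    - {"dx": 0.945, "dy": 0.2, "dz": -0.174, "wx": 0, "wy": 0, "wz": -0.067, "fingers": 0.1}

```text
t: 21.72
eef_pos: [0.5334, 0.0751, 0.2267]
tcp_rot: [0.001, 0.587, 0.809, 0.0]
contact_force: [0.4, -0.6, 0.2]
grip_width: 0.0471
gripper_force: 0.0
```

>>> step_arm:
  targets:
    - {"dx": 0.827, "dy": 0.368, "dz": 0.4, "wx": 0, "wy": 0, "wz": -0.066, "fingers": 0.1}
    - {"dx": 0.827, "dy": 0.368, "dz": 0.4, "wx": 0, "wy": 0, "wz": -0.066, "fingers": 0.1}
    - {"dx": 0.827, "dy": 0.368, "dz": 0.4, "wx": 0, "wy": 0, "wz": -0.066, "fingers": 0.1}
    - {"dx": 0.827, "dy": 0.368, "dz": 0.4, "wx": 0, "wy": 0, "wz": -0.066, "fingers": 0.1}
    - {"dx": 0.827, "dy": 0.368, "dz": 0.4, "wx": 0, "wy": 0, "wz": -0.066, "fingers": 0.1}
    - {"dx": 0.827, "dy": 0.368, "dz": 0.467, "wx": 0, "wy": 0, "wz": -0.066, "fingers": 0.1}
    - {"dx": 0.827, "dy": 0.368, "dz": 0.467, "wx": 0, "wy": 0, "wz": -0.066, "fingers": 0.1}
    - {"dx": 0.827, "dy": 0.368, "dz": 0.467, "wx": 0, "wy": 0, "wz": -0.066, "fingers": 0.1}

```text
t: 22.38
eef_pos: [0.5596, 0.347, 0.082]
tcp_rot: [-0.001, 0.529, 0.849, -0.001]
contact_force: [-0.9, -0.1, -0.3]
grip_width: 0.0471
gripper_force: 0.0
```

```bash
python3 look.py .558 .345
```

```text
[0.55960605 0.34699508 0.08202252] 26.155096861926875 fit [ 0.5585  0.3443 28.1719  0.9525]
  x3 d [-0.006, -0.007, 0.232] wz -0.017 f 0.1
-> [0.5585 0.3445 0.0124] 28.2
```

>>> step_arm:
  targets:
    - {"dx": -0.006, "dy": -0.006, "dz": 0.13, "wx": 0, "wy": 0, "wz": -0.017, "fingers": 0.1}
    - {"dx": -0.006, "dy": -0.006, "dz": 0.2, "wx": 0, "wy": 0, "wz": -0.017, "fingers": 0.1}
    - {"dx": -0.006, "dy": -0.006, "dz": 0.23, "wx": 0, "wy": 0, "wz": -0.017, "fingers": 0.1}
    - {"dx": -0.006, "dy": -0.006, "dz": 0.23, "wx": 0, "wy": 0, "wz": -0.017, "fingers": -1}
    - {"dx": -0.006, "dy": -0.006, "dz": 0.23, "wx": 0, "wy": 0, "wz": -0.017, "fingers": -1}
    - {"dx": -0.006, "dy": -0.006, "dz": 0.23, "wx": 0, "wy": 0, "wz": -0.017, "fingers": -1}
    - {"dx": -0.006, "dy": -0.006, "dz": 0.23, "wx": 0, "wy": 0, "wz": -0.017, "fingers": -1}
    - {"dx": -0.006, "dy": -0.006, "dz": 0.1, "wx": 0, "wy": 0, "wz": -0.017, "fingers": -1}

```text
t: 23.1
eef_pos: [0.5564, 0.3384, 0.0489]
tcp_rot: [-0.004, 0.515, 0.857, -0.006]
contact_force: [-1.2, -1.0, -1.8]
grip_width: 0.0281
gripper_force: 52.7
```

```bash
python3 carry.py
```

```text
[0.55643507 0.33843422 0.04888373] 28.001273543357296 0.02812412904597112 52.702523320913315
  x1 d [0.0, 0.0, -0.204] wz -0.0 f -1
  x7 d [-0.755, -0.426, -0.504] wz 0.075 f -1
-> [0.5499 0.0784 0.2001] 19.0
  x7 d [-0.899, -0.404, 0.034] wz 0.075 f -1
  x1 d [-0.899, -0.404, 0.034] wz 0.075 f -1
-> [ 0.5232 -0.216   0.1899] 10.0
  x3 d [0.0, -0.0, 0.196] wz 0.0 f -1
  x4 d [0.0, -0.0, 0.196] wz 0.0 f 0.1
  x2 d [0.0, -0.0, 0.033] wz 0.0 f 0.1
-> [ 0.5232 -0.216   0.18  ] 10.0
```

>>> step_arm:
  targets:
    - {"dx": 0, "dy": 0, "dz": -0.2, "wx": 0, "wy": 0, "wz": 0, "fingers": -1}
    - {"dx": -0.755, "dy": -0.436, "dz": -0.5, "wx": 0, "wy": 0, "wz": 0.075, "fingers": -1}
    - {"dx": -0.755, "dy": -0.436, "dz": -0.5, "wx": 0, "wy": 0, "wz": 0.075, "fingers": -1}
    - {"dx": -0.755, "dy": -0.436, "dz": -0.5, "wx": 0, "wy": 0, "wz": 0.075, "fingers": -1}
    - {"dx": -0.755, "dy": -0.436, "dz": -0.5, "wx": 0, "wy": 0, "wz": 0.075, "fingers": -1}
    - {"dx": -0.755, "dy": -0.436, "dz": -0.5, "wx": 0, "wy": 0, "wz": 0.075, "fingers": -1}
    - {"dx": -0.755, "dy": -0.436, "dz": -0.5, "wx": 0, "wy": 0, "wz": 0.075, "fingers": -1}
    - {"dx": -0.755, "dy": -0.436, "dz": -0.5, "wx": 0, "wy": 0, "wz": 0.075, "fingers": -1}

```text
t: 23.77
eef_pos: [0.5515, 0.0766, 0.2079]
tcp_rot: [0.001, 0.581, 0.814, 0.0]
contact_force: [0.7, -0.1, -0.3]
grip_width: 0.0282
gripper_force: 52.8
```

>>> step_arm:
  targets:
    - {"dx": -0.899, "dy": -0.404, "dz": 0.034, "wx": 0, "wy": 0, "wz": 0.075, "fingers": -1}
    - {"dx": -0.899, "dy": -0.404, "dz": 0.034, "wx": 0, "wy": 0, "wz": 0.075, "fingers": -1}
    - {"dx": -0.899, "dy": -0.404, "dz": 0.034, "wx": 0, "wy": 0, "wz": 0.075, "fingers": -1}
    - {"dx": -0.899, "dy": -0.404, "dz": 0.034, "wx": 0, "wy": 0, "wz": 0.075, "fingers": -1}
    - {"dx": -0.899, "dy": -0.404, "dz": 0.034, "wx": 0, "wy": 0, "wz": 0.075, "fingers": -1}
    - {"dx": -0.899, "dy": -0.404, "dz": 0.034, "wx": 0, "wy": 0, "wz": 0.075, "fingers": -1}
    - {"dx": -0.899, "dy": -0.404, "dz": 0.034, "wx": 0, "wy": 0, "wz": 0.075, "fingers": -1}
    - {"dx": -0.899, "dy": -0.404, "dz": 0.034, "wx": 0, "wy": 0, "wz": 0.075, "fingers": -1}

```text
t: 24.43
eef_pos: [0.5239, -0.222, 0.1962]
tcp_rot: [0.002, 0.645, 0.764, -0.002]
contact_force: [-0.7, 0.9, -0.9]
grip_width: 0.0287
gripper_force: 52.7
```

>>> step_arm:
  targets:
    - {"dx": 0.006, "dy": -0.002, "dz": 0.1, "wx": 0, "wy": 0, "wz": 0, "fingers": -1}
    - {"dx": 0.006, "dy": -0.002, "dz": 0.19, "wx": 0, "wy": 0, "wz": 0, "fingers": -1}
    - {"dx": 0.006, "dy": -0.002, "dz": 0.212, "wx": 0, "wy": 0, "wz": 0, "fingers": -1}
    - {"dx": 0.006, "dy": -0.002, "dz": 0.212, "wx": 0, "wy": 0, "wz": 0, "fingers": -1}
    - {"dx": 0.006, "dy": -0.002, "dz": 0.212, "wx": 0, "wy": 0, "wz": 0, "fingers": 0.1}
    - {"dx": 0.006, "dy": -0.002, "dz": 0.212, "wx": 0, "wy": 0, "wz": 0, "fingers": 0.1}
    - {"dx": 0.006, "dy": -0.002, "dz": 0.212, "wx": 0, "wy": 0, "wz": 0, "fingers": 0.1}
    - {"dx": 0.006, "dy": -0.002, "dz": 0.0, "wx": 0, "wy": 0, "wz": 0, "fingers": 0.1}

```text
t: 25.1
eef_pos: [0.5206, -0.2115, 0.1678]
tcp_rot: [-0.006, 0.643, 0.766, -0.002]
contact_force: [-0.5, -0.6, -1.8]
grip_width: 0.0469
gripper_force: 0.0
```

```bash
python3 nxt.py .476 .342 -16
```

```text
[ 0.52055328 -0.21150648  0.16783785] 10.04100379278977 0.04685282300418987
brass px in jar 118 197
  x1 d [0.0, 0.0, -0.174] wz -0.0 f 0.1
  x7 d [0.925, 0.196, -0.174] wz 0.109 f 0.1
-> [0.5301 0.072  0.22  ] -3.0
  x6 d [0.889, -0.228, 0.4] wz 0.108 f 0.1
  x2 d [0.889, -0.228, 0.467] wz 0.108 f 0.1
-> [0.4759 0.3419 0.0799] -16.0
```

>>> step_arm:
  targets:
    - {"dx": 0, "dy": 0, "dz": -0.12, "wx": 0, "wy": 0, "wz": 0, "fingers": 0.1}
    - {"dx": 0.925, "dy": 0.196, "dz": -0.174, "wx": 0, "wy": 0, "wz": 0.109, "fingers": 0.1}
    - {"dx": 0.925, "dy": 0.196, "dz": -0.174, "wx": 0, "wy": 0, "wz": 0.109, "fingers": 0.1}
    - {"dx": 0.925, "dy": 0.196, "dz": -0.174, "wx": 0, "wy": 0, "wz": 0.109, "fingers": 0.1}
    - {"dx": 0.925, "dy": 0.196, "dz": -0.174, "wx": 0, "wy": 0, "wz": 0.109, "fingers": 0.1}
    - {"dx": 0.925, "dy": 0.196, "dz": -0.174, "wx": 0, "wy": 0, "wz": 0.109, "fingers": 0.1}
    - {"dx": 0.925, "dy": 0.196, "dz": -0.174, "wx": 0, "wy": 0, "wz": 0.109, "fingers": 0.1}
    - {"dx": 0.925, "dy": 0.196, "dz": -0.174, "wx": 0, "wy": 0, "wz": 0.109, "fingers": 0.1}

```text
t: 25.87
eef_pos: [0.5335, 0.0728, 0.2267]
tcp_rot: [0.001, 0.725, 0.688, 0.0]
contact_force: [0.4, 0.3, 0.4]
grip_width: 0.0472
gripper_force: 0.0
```

>>> step_arm:
  targets:
    - {"dx": 0.889, "dy": -0.228, "dz": 0.4, "wx": 0, "wy": 0, "wz": 0.108, "fingers": 0.1}
    - {"dx": 0.889, "dy": -0.228, "dz": 0.4, "wx": 0, "wy": 0, "wz": 0.108, "fingers": 0.1}
    - {"dx": 0.889, "dy": -0.228, "dz": 0.4, "wx": 0, "wy": 0, "wz": 0.108, "fingers": 0.1}
    - {"dx": 0.889, "dy": -0.228, "dz": 0.4, "wx": 0, "wy": 0, "wz": 0.108, "fingers": 0.1}
    - {"dx": 0.889, "dy": -0.228, "dz": 0.4, "wx": 0, "wy": 0, "wz": 0.108, "fingers": 0.1}
    - {"dx": 0.889, "dy": -0.228, "dz": 0.467, "wx": 0, "wy": 0, "wz": 0.108, "fingers": 0.1}
    - {"dx": 0.889, "dy": -0.228, "dz": 0.467, "wx": 0, "wy": 0, "wz": 0.108, "fingers": 0.1}
    - {"dx": 0.889, "dy": -0.228, "dz": 0.467, "wx": 0, "wy": 0, "wz": 0.108, "fingers": 0.1}

```text
t: 26.53
eef_pos: [0.4772, 0.3433, 0.0833]
tcp_rot: [-0.0, 0.798, 0.603, -0.001]
contact_force: [-0.3, -0.0, -0.9]
grip_width: 0.0467
gripper_force: 0.0
```

```bash
python3 look.py .476 .342
```

```text
[0.47722392 0.34332243 0.08328235] -15.856514312657161 fit [  0.4766   0.3415 164.177    0.9847]
  x3 d [-0.006, -0.0, 0.236] wz -0.0 f 0.1
-> [0.4767 0.3416 0.0125] -15.9
```

>>> step_arm:
  targets:
    - {"dx": -0.005, "dy": 0, "dz": 0.13, "wx": 0, "wy": 0, "wz": 0, "fingers": 0.1}
    - {"dx": -0.005, "dy": 0, "dz": 0.2, "wx": 0, "wy": 0, "wz": 0, "fingers": 0.1}
    - {"dx": -0.005, "dy": 0, "dz": 0.234, "wx": 0, "wy": 0, "wz": 0, "fingers": 0.1}
    - {"dx": -0.005, "dy": 0, "dz": 0.234, "wx": 0, "wy": 0, "wz": 0, "fingers": -1}
    - {"dx": -0.005, "dy": 0, "dz": 0.234, "wx": 0, "wy": 0, "wz": 0, "fingers": -1}
    - {"dx": -0.005, "dy": 0, "dz": 0.234, "wx": 0, "wy": 0, "wz": 0, "fingers": -1}
    - {"dx": -0.005, "dy": 0, "dz": 0.234, "wx": 0, "wy": 0, "wz": 0, "fingers": -1}
    - {"dx": -0.005, "dy": 0, "dz": 0.1, "wx": 0, "wy": 0, "wz": 0, "fingers": -1}

```text
t: 27.25
eef_pos: [0.4751, 0.3361, 0.0494]
tcp_rot: [-0.001, 0.799, 0.602, -0.007]
contact_force: [-0.6, -1.1, -1.3]
grip_width: 0.0285
gripper_force: 54.2
```

```bash
python3 carry.py
```

```text
[0.47511756 0.33609514 0.04941537] -16.045103062006742 0.02852140091175049 54.22548696398735
  x1 d [0.0, 0.0, -0.202] wz -0.0 f -1
  x7 d [-0.764, 0.479, -0.502] wz -0.109 f -1
-> [0.5499 0.0761 0.2   ] -3.0
  x7 d [-0.977, -0.039, 0.033] wz -0.108 f -1
  x1 d [-0.977, -0.039, 0.033] wz -0.108 f -1
-> [ 0.523  -0.216   0.1901] 10.0
  x3 d [0.0, -0.0, 0.197] wz -0.0 f -1
  x4 d [0.0, -0.0, 0.197] wz -0.0 f 0.1
  x2 d [0.0, -0.0, 0.034] wz -0.0 f 0.1
-> [ 0.523  -0.216   0.1799] 10.0
```

>>> step_arm:
  targets:
    - {"dx": 0, "dy": 0, "dz": -0.2, "wx": 0, "wy": 0, "wz": 0, "fingers": -1}
    - {"dx": -0.764, "dy": 0.475, "dz": -0.5, "wx": 0, "wy": 0, "wz": -0.109, "fingers": -1}
    - {"dx": -0.764, "dy": 0.475, "dz": -0.5, "wx": 0, "wy": 0, "wz": -0.109, "fingers": -1}
    - {"dx": -0.764, "dy": 0.475, "dz": -0.5, "wx": 0, "wy": 0, "wz": -0.109, "fingers": -1}
    - {"dx": -0.764, "dy": 0.475, "dz": -0.5, "wx": 0, "wy": 0, "wz": -0.109, "fingers": -1}
    - {"dx": -0.764, "dy": 0.475, "dz": -0.5, "wx": 0, "wy": 0, "wz": -0.109, "fingers": -1}
    - {"dx": -0.764, "dy": 0.475, "dz": -0.5, "wx": 0, "wy": 0, "wz": -0.109, "fingers": -1}
    - {"dx": -0.764, "dy": 0.475, "dz": -0.5, "wx": 0, "wy": 0, "wz": -0.109, "fingers": -1}

```text
t: 27.92
eef_pos: [0.5528, 0.0776, 0.207]
tcp_rot: [0.001, 0.725, 0.689, 0.0]
contact_force: [1.4, -0.3, -0.9]
grip_width: 0.0284
gripper_force: 54.3
```

>>> step_arm:
  targets:
    - {"dx": -0.977, "dy": -0.039, "dz": 0.034, "wx": 0, "wy": 0, "wz": -0.108, "fingers": -1}
    - {"dx": -0.977, "dy": -0.039, "dz": 0.034, "wx": 0, "wy": 0, "wz": -0.108, "fingers": -1}
    - {"dx": -0.977, "dy": -0.039, "dz": 0.034, "wx": 0, "wy": 0, "wz": -0.108, "fingers": -1}
    - {"dx": -0.977, "dy": -0.039, "dz": 0.034, "wx": 0, "wy": 0, "wz": -0.108, "fingers": -1}
    - {"dx": -0.977, "dy": -0.039, "dz": 0.034, "wx": 0, "wy": 0, "wz": -0.108, "fingers": -1}
    - {"dx": -0.977, "dy": -0.039, "dz": 0.034, "wx": 0, "wy": 0, "wz": -0.108, "fingers": -1}
    - {"dx": -0.977, "dy": -0.039, "dz": 0.034, "wx": 0, "wy": 0, "wz": -0.108, "fingers": -1}
    - {"dx": -0.977, "dy": -0.039, "dz": 0.034, "wx": 0, "wy": 0, "wz": -0.108, "fingers": -1}

```text
t: 28.58
eef_pos: [0.5249, -0.219, 0.1958]
tcp_rot: [0.002, 0.645, 0.764, -0.002]
contact_force: [-0.7, -0.1, -0.1]
grip_width: 0.0284
gripper_force: 54.3
```

>>> step_arm:
  targets:
    - {"dx": 0, "dy": 0, "dz": 0, "wx": 0, "wy": 0, "wz": 0, "fingers": -1}
    - {"dx": 0, "dy": 0, "dz": 0, "wx": 0, "wy": 0, "wz": 0, "fingers": -1}

```text
t: 28.75
eef_pos: [0.5256, -0.2124, 0.1955]
tcp_rot: [0.0, 0.643, 0.766, -0.0]
contact_force: [0.8, 0.3, -0.9]
grip_width: 0.0285
gripper_force: 54.3
```

>>> step_arm:
  targets:
    - {"dx": -0.01, "dy": -0.01, "dz": 0.1, "wx": 0, "wy": 0, "wz": 0, "fingers": -1}
    - {"dx": -0.01, "dy": -0.01, "dz": 0.19, "wx": 0, "wy": 0, "wz": 0, "fingers": -1}
    - {"dx": -0.01, "dy": -0.01, "dz": 0.215, "wx": 0, "wy": 0, "wz": 0, "fingers": -1}
    - {"dx": -0.01, "dy": -0.01, "dz": 0.215, "wx": 0, "wy": 0, "wz": 0, "fingers": -1}
    - {"dx": -0.01, "dy": -0.01, "dz": 0.215, "wx": 0, "wy": 0, "wz": 0, "fingers": 0.1}
    - {"dx": -0.01, "dy": -0.01, "dz": 0.215, "wx": 0, "wy": 0, "wz": 0, "fingers": 0.1}
    - {"dx": -0.01, "dy": -0.01, "dz": 0.215, "wx": 0, "wy": 0, "wz": 0, "fingers": 0.1}
    - {"dx": -0.01, "dy": -0.01, "dz": -0.05, "wx": 0, "wy": 0, "wz": 0, "fingers": 0.1}

```text
t: 29.42
eef_pos: [0.5202, -0.214, 0.1667]
tcp_rot: [-0.006, 0.643, 0.766, -0.002]
contact_force: [-0.2, 0.9, -1.2]
grip_width: 0.047
gripper_force: 0.0
```

>>> step_arm:
  targets:
    - {"dx": 0.2, "dy": 0, "dz": -0.3, "wx": 0, "wy": 0, "wz": 0, "fingers": 0.1}
    - {"dx": 0.2, "dy": 0, "dz": -0.3, "wx": 0, "wy": 0, "wz": 0, "fingers": 0.1}
    - {"dx": 0.2, "dy": 0, "dz": -0.3, "wx": 0, "wy": 0, "wz": 0, "fingers": 0.1}
    - {"dx": 0.2, "dy": 0, "dz": -0.3, "wx": 0, "wy": 0, "wz": 0, "fingers": 0.1}

```text
t: 29.75
eef_pos: [0.5148, -0.1553, 0.2689]
tcp_rot: [0.005, 0.642, 0.767, 0.001]
contact_force: [0.5, -0.8, 0.6]
grip_width: 0.0468
gripper_force: 0.0
```

Run:
```python
from h import *
from bench import *
o=get_obs();print(o["eef_pos"],yaw_y(o),o["joint_pos"])
s=snapshot("scene");t=snapshot("side");w=snapshot("wrist")
r=lambda i,w,h:cv2.resize(i[:,:,::-1],(w,h),interpolation=cv2.INTER_CUBIC)
c=np.zeros((600,800,3),np.uint8)
c[:300,:300]=r(s["image"][120:220,160:260],300,300);c[:300,300:600]=r(t["image"][100:230,280:410],300,300)
c[300:,:400]=r(w["image"],400,300);c[300:,400:]=r(s["image"][170:290,290:450],400,300)
cv2.imwrite("pics/c7.png",c);np.savez("pics/t7.npz",**t);np.savez("pics/s7.npz",**s);np.savez("pics/w7.npz",**w)
```

```text
[ 0.51478453 -0.155284    0.26885481] 10.158555210454544 [-4.35139481e-01  3.32882456e-01  1.43237193e+00 -6.92720787e-04
  1.36549284e+00 -6.12273369e-01]
```

View pics/c7.png

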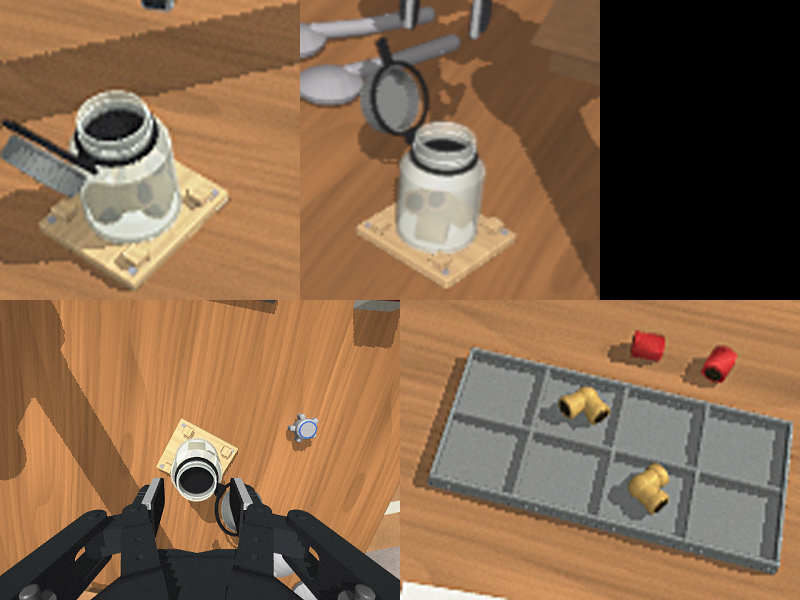

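The tray now holds only the two elbows, the couplings lie in the jar, and the lid's tab tip is at scene crop (8,125) and side crop (382,45). Next: close the lid.

```bash
cat > strap.py <<'E'
from h import *
from bench import *
u=np.array([np.cos(np.radians(-18.4)),np.sin(np.radians(-18.4)),0]);Y=np.array([-u[1],u[0],0])
H=np.array([.5237,-.2186,.1065])+.040*u
def pose(th,f=.3,r=.0933,c=.0044,back=0,tilt=None):
    p=H-u*r*np.cos(th)+np.array([0,0,r*np.sin(th)]);t=f*th if tilt is None else tilt
    tz=-np.array([0,0,1])*np.cos(t)-u*np.sin(t);return p+tz*(c-back),np.c_[np.cross(Y,tz),Y,tz]
E
python3 - <<'E'
from strap import *
print("tip",tri((load("s7"),(162.7,161.7)),(load("t7"),(315.5,119.5))),"pred",H-u*.102*np.cos(2.1)+[0,0,.102*np.sin(2.1)])
o=get_obs();print(move(o,*pose(2.1,back=.09)))
E
```

```text
tip (array([ 0.60753993, -0.25029864,  0.18740287]), [0.0010102777355488468, 0.0010102777355487412]) pred [ 0.61051675 -0.24748009  0.19454736]
('d', [-0.4272, 0.4028, 0.0202], 'w', [0.1606, 0.2714, -0.4955])
```

>>> step_arm:
  targets:
    - {"dx": -0.427, "dy": 0.403, "dz": 0.02, "wx": 0.16, "wy": 0.271, "wz": -0.495, "fingers": 0}
    - {"dx": -0.427, "dy": 0.403, "dz": 0.02, "wx": 0.16, "wy": 0.271, "wz": -0.495, "fingers": 0}
    - {"dx": -0.427, "dy": 0.403, "dz": 0.02, "wx": 0.16, "wy": 0.271, "wz": -0.495, "fingers": 0}
    - {"dx": -0.427, "dy": 0.403, "dz": 0.02, "wx": 0.16, "wy": 0.271, "wz": -0.495, "fingers": 0}
    - {"dx": -0.427, "dy": 0.403, "dz": 0.02, "wx": 0.16, "wy": 0.271, "wz": -0.495, "fingers": 0}
    - {"dx": -0.427, "dy": 0.403, "dz": 0.02, "wx": 0.16, "wy": 0.271, "wz": -0.495, "fingers": 0}
    - {"dx": -0.427, "dy": 0.403, "dz": 0.02, "wx": 0.16, "wy": 0.271, "wz": -0.495, "fingers": 0}
    - {"dx": -0.427, "dy": 0.403, "dz": 0.02, "wx": 0.16, "wy": 0.271, "wz": -0.495, "fingers": 0}

```text
t: 30.57
eef_pos: [0.6467, -0.2607, 0.2497]
tcp_rot: [-0.222, 0.317, 0.921, 0.036]
contact_force: [44.1, -20.7, -5.6]
grip_width: 0.0429
gripper_force: 0.0
```

Run:
```python
from strap import *
o=get_obs();print(o["eef_pos"],o["joint_pos"].round(2),move(o,*pose(2.1,back=.09)))
```

```text
[ 0.64668568 -0.26072951  0.24972895] [-0.49  1.15  0.04 -0.    2.41 -1.4 ] ('d', [-0.0107, 0.01, -0.03], 'w', [0.0495, 0.0804, -0.1514])
```

Contact reads 44 N with joint 3 at its lower limit: the tilted pose overreaches. I'll back off to a vertical tool.

Run:
```python
from strap import *
o=get_obs();T=tcpT(o);p,Rg=pose(2.1,back=.07,tilt=0)
print(move(o,T[:3,3]+[0,0,.02]-u*.03,T[:3,:3]),move(o,p,Rg),move(o,p,pose(2.1,tilt=.3)[1]))
s=snapshot("scene");t=snapshot("side")
r=lambda i,w,h:cv2.resize(i[:,:,::-1],(w,h),interpolation=cv2.INTER_CUBIC)
cv2.imwrite("pics/c8.png",np.hstack([r(s["image"][80:220,100:240],400,400),r(t["image"][60:200,260:400],400,400)]))
```

```text
('d', [0.1132, -0.0368, -0.0168], 'w', [0.0, 0.0, 0.0]) ('d', [0.1261, -0.0426, 0.0533], 'w', [0.0001, -0.2176, -0.1605]) ('d', [0.1261, -0.0426, 0.0533], 'w', [0.0239, -0.0757, -0.1574])
```

View pics/c8.png

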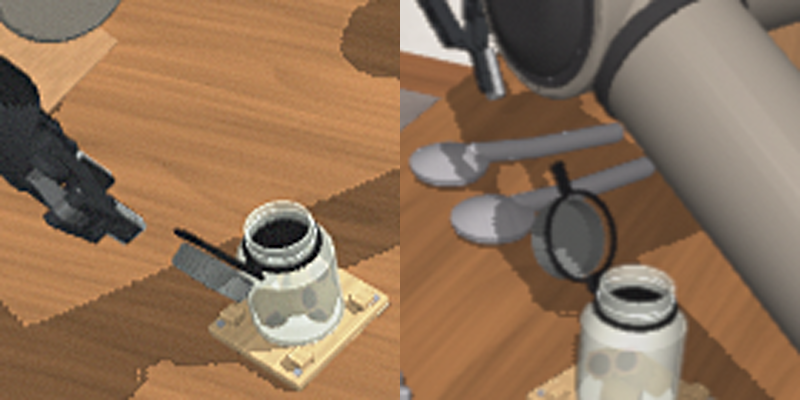

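The fingers (scene crop 130,220) are clear of the tab (180,235), so the force came from the arm's reach limit and not from contact. Going vertical.

>>> step_arm:
  targets:
    - {"dx": 0.06, "dy": -0.02, "dz": -0.01, "wx": 0, "wy": 0, "wz": 0, "fingers": 0}
    - {"dx": 0.11, "dy": -0.037, "dz": -0.0, "wx": 0, "wy": -0.05, "wz": -0.04, "fingers": 0}
    - {"dx": 0.126, "dy": -0.042, "dz": 0.0, "wx": 0, "wy": -0.11, "wz": -0.08, "fingers": 0}
    - {"dx": 0.126, "dy": -0.042, "dz": 0.03, "wx": 0, "wy": -0.16, "wz": -0.12, "fingers": 0}
    - {"dx": 0.126, "dy": -0.042, "dz": 0.053, "wx": 0, "wy": -0.218, "wz": -0.16, "fingers": -0.2}
    - {"dx": 0.126, "dy": -0.042, "dz": 0.053, "wx": 0, "wy": -0.218, "wz": -0.16, "fingers": -0.2}
    - {"dx": 0.126, "dy": -0.042, "dz": 0.053, "wx": 0, "wy": -0.218, "wz": -0.16, "fingers": -0.2}
    - {"dx": 0.126, "dy": -0.042, "dz": 0.053, "wx": 0, "wy": -0.218, "wz": -0.16, "fingers": -0.2}

```text
t: 31.33
eef_pos: [0.6077, -0.245, 0.259]
tcp_rot: [0.009, 0.162, 0.987, -0.004]
contact_force: [0.1, -0.2, -0.4]
grip_width: 0.0339
gripper_force: 0.0
```

Run:
```python
from strap import *
o=get_obs();print(o["eef_pos"],o["contact_force"],o["joint_pos"].round(2),"hover",move(o,*pose(2.1,back=.05,tilt=0)),"grip",move(o,*pose(2.1,r=.0945,c=.006,tilt=0)))
```

```text
[ 0.60772941 -0.24500684  0.25897104] [ 0.05033704 -0.21140396 -0.36982933] [-0.5   0.56  1.09 -0.    1.47 -1.74] hover ('d', [0.0048, -0.0045, 0.0877], 'w', [-0.0021, 0.0089, -0.0023]) grip ('d', [0.0059, -0.0038, 0.2563], 'w', [-0.0021, 0.0089, -0.0023])
```

>>> step_arm:
  targets:
    - {"dx": 0.005, "dy": -0.004, "dz": 0.1, "wx": 0, "wy": 0.008, "wz": 0, "fingers": -0.2}
    - {"dx": 0.005, "dy": -0.004, "dz": 0.19, "wx": 0, "wy": 0.008, "wz": 0, "fingers": -0.2}
    - {"dx": 0.005, "dy": -0.004, "dz": 0.24, "wx": 0, "wy": 0.008, "wz": 0, "fingers": -0.2}
    - {"dx": 0.005, "dy": -0.004, "dz": 0.256, "wx": 0, "wy": 0.008, "wz": 0, "fingers": -0.2}
    - {"dx": 0.005, "dy": -0.004, "dz": 0.256, "wx": 0, "wy": 0.008, "wz": 0, "fingers": -1}
    - {"dx": 0.005, "dy": -0.004, "dz": 0.256, "wx": 0, "wy": 0.008, "wz": 0, "fingers": -1}
    - {"dx": 0.005, "dy": -0.004, "dz": 0.256, "wx": 0, "wy": 0.008, "wz": 0, "fingers": -1}
    - {"dx": 0.005, "dy": -0.004, "dz": 0.256, "wx": 0, "wy": 0.008, "wz": 0, "fingers": -1}
  newtons: 20

```text
t: 32.0
eef_pos: [0.6074, -0.2469, 0.1802]
tcp_rot: [-0.002, 0.162, 0.987, -0.002]
contact_force: [-0.9, -4.3, -1.3]
grip_width: 0.0111
gripper_force: 22.1
```

Run:
```python
from strap import *
o=get_obs();T=tcpT(o);print(o["eef_pos"],o["contact_force"],o["grip_width"],o["gripper_force"])
# contact point = where tool sits now at theta 2.1; keep that offset along arc, tool vertical->tilt .3*th at the end none
p0,_=pose(2.1,r=.0945,c=.006,tilt=0);print("err",(T[:3,3]-p0).round(4))
for th in (1.9,1.7,1.5,1.3,1.1,.9,.7,.5,.35,.25,.1,.02): print(th,move(o,pose(th,r=.0945,c=.006,tilt=0)[0],T[:3,:3])[1])
```

```text
[ 0.60737504 -0.24691078  0.18022755] [-0.93202482 -4.33669775 -1.2958125 ] 0.011116431763220642 22.066153585910797
err [ 0.0005 -0.0006 -0.0018]
1.9 [0.0594, 0.0011, -0.0321]
1.7 [0.1207, 0.0008, -0.0461]
1.5 [0.1836, 0.0006, -0.0477]
1.3 [0.2455, 0.0004, -0.0368]
1.1 [0.3041, 0.0003, -0.0138]
0.9 [0.3568, 0.0003, 0.0204]
0.7 [0.4018, 0.0004, 0.0644]
0.5 [0.4371, 0.0005, 0.1165]
0.35 [0.4564, 0.0006, 0.1595]
0.25 [0.4656, 0.0007, 0.1897]
0.1 [0.4736, 0.0009, 0.2362]
0.02 [0.475, 0.0011, 0.2613]
```

>>> step_arm:
  targets:
    - {"dx": 0.059, "dy": 0.001, "dz": -0.032, "wx": 0, "wy": 0, "wz": 0, "fingers": -1}
    - {"dx": 0.121, "dy": 0.001, "dz": -0.046, "wx": 0, "wy": 0, "wz": 0, "fingers": -1}
    - {"dx": 0.184, "dy": 0.001, "dz": -0.048, "wx": 0, "wy": 0, "wz": 0, "fingers": -1}
    - {"dx": 0.245, "dy": 0.001, "dz": -0.037, "wx": 0, "wy": 0, "wz": 0, "fingers": -1}
    - {"dx": 0.304, "dy": 0.001, "dz": -0.014, "wx": 0, "wy": 0, "wz": 0, "fingers": -1}
    - {"dx": 0.357, "dy": 0.001, "dz": 0.02, "wx": 0, "wy": 0, "wz": 0, "fingers": -1}
    - {"dx": 0.402, "dy": 0.001, "dz": 0.064, "wx": 0, "wy": 0, "wz": 0, "fingers": -1}
    - {"dx": 0.437, "dy": 0.001, "dz": 0.116, "wx": 0, "wy": 0, "wz": 0, "fingers": -1}

```text
t: 32.67
eef_pos: [0.4825, -0.2053, 0.1476]
tcp_rot: [-0.001, 0.161, 0.987, -0.003]
contact_force: [-3.6, -6.8, 3.5]
grip_width: 0.0108
gripper_force: 22.7
```

>>> step_arm:
  targets:
    - {"dx": 0.012, "dy": 0, "dz": 0.025, "wx": 0, "wy": 0, "wz": 0, "fingers": -1}
    - {"dx": 0.02, "dy": 0, "dz": 0.045, "wx": 0, "wy": 0, "wz": 0, "fingers": -1}
    - {"dx": 0.029, "dy": 0, "dz": 0.073, "wx": 0, "wy": 0, "wz": 0, "fingers": -1}
    - {"dx": 0.034, "dy": 0, "dz": 0.1, "wx": 0, "wy": 0, "wz": 0, "fingers": -1}
    - {"dx": 0.037, "dy": 0, "dz": 0.12, "wx": 0, "wy": 0, "wz": 0, "fingers": -1}
    - {"dx": 0.038, "dy": 0, "dz": 0.14, "wx": 0, "wy": 0, "wz": 0, "fingers": -1}
    - {"dx": 0.038, "dy": 0, "dz": 0.14, "wx": 0, "wy": 0, "wz": 0, "fingers": -1}

```text
t: 33.25
eef_pos: [0.471, -0.2014, 0.1035]
tcp_rot: [-0.003, 0.161, 0.987, -0.002]
contact_force: [-6.9, -5.8, 1.4]
grip_width: 0.0111
gripper_force: 23.3
```

>>> step_arm:
  targets:
    - {"dx": 0, "dy": 0, "dz": 0.006, "wx": 0, "wy": 0, "wz": 0, "fingers": -1}
    - {"dx": 0, "dy": 0, "dz": 0.01, "wx": 0, "wy": 0, "wz": 0, "fingers": -1}
    - {"dx": 0, "dy": 0, "dz": 0.01, "wx": 0, "wy": 0, "wz": 0, "fingers": -1}

```text
t: 33.5
eef_pos: [0.471, -0.2014, 0.1011]
tcp_rot: [-0.003, 0.161, 0.987, -0.002]
contact_force: [-7.6, -5.3, 1.1]
grip_width: 0.0112
gripper_force: 23.4
```

Run:
```python
from strap import *
o=get_obs();print(o["eef_pos"],o["contact_force"],o["moment"])
T=tcpT(o);print(move(o,T[:3,3]+[0,0,.08],down(71.6)))
```

```text
[ 0.47100528 -0.20143844  0.10110294] [-7.64539523 -5.30358409  1.1403218 ] [-1.01196874  1.04711028 -0.05956059]
('d', [0.0015, -0.0015, -0.2667], 'w', [-0.0026, -0.0027, -0.0013])
```

>>> step_arm:
  targets:
    - {"dx": 0, "dy": 0, "dz": 0, "wx": 0, "wy": 0, "wz": 0, "fingers": -0.3}
    - {"dx": 0, "dy": 0, "dz": 0, "wx": 0, "wy": 0, "wz": 0, "fingers": -0.3}
    - {"dx": 0, "dy": 0, "dz": -0.1, "wx": 0, "wy": 0, "wz": 0, "fingers": -0.3}
    - {"dx": 0, "dy": 0, "dz": -0.2, "wx": 0, "wy": 0, "wz": 0, "fingers": 1}
    - {"dx": 0, "dy": 0, "dz": -0.3, "wx": 0, "wy": 0, "wz": 0, "fingers": 1}
    - {"dx": -0.1, "dy": 0, "dz": -0.34, "wx": 0, "wy": 0, "wz": 0, "fingers": 1}
    - {"dx": -0.186, "dy": 0, "dz": -0.34, "wx": 0, "wy": 0, "wz": 0, "fingers": 1}
    - {"dx": -0.186, "dy": 0, "dz": -0.34, "wx": 0, "wy": 0, "wz": 0, "fingers": 1}

```text
t: 34.17
eef_pos: [0.5295, -0.2191, 0.2038]
tcp_rot: [0.001, 0.161, 0.987, -0.002]
contact_force: [-1.9, -0.4, -0.0]
grip_width: 0.0851
gripper_force: 0.0
```

Run:
```python
from strap import *
o=get_obs();print(o["eef_pos"],o["grip_width"],move(o,[.524,-.2187,.1155],down(71.6)))
s=snapshot("scene");t=snapshot("side");w=snapshot("wrist")
r=lambda i,w,h:cv2.resize(i[:,:,::-1],(w,h),interpolation=cv2.INTER_CUBIC)
c=np.zeros((600,800,3),np.uint8);c[:300,:300]=r(s["image"][120:220,160:260],300,300);c[:300,300:600]=r(t["image"][120:220,290:390],300,300);c[300:,:400]=r(w["image"],400,300)
cv2.imwrite("pics/c9.png",c)
```

```text
[ 0.52950912 -0.21912412  0.20384992] 0.08511732156060249 ('d', [0.0184, -0.0034, 0.2945], 'w', [-0.0018, 0.0008, -0.0011])
```

View pics/c9.png

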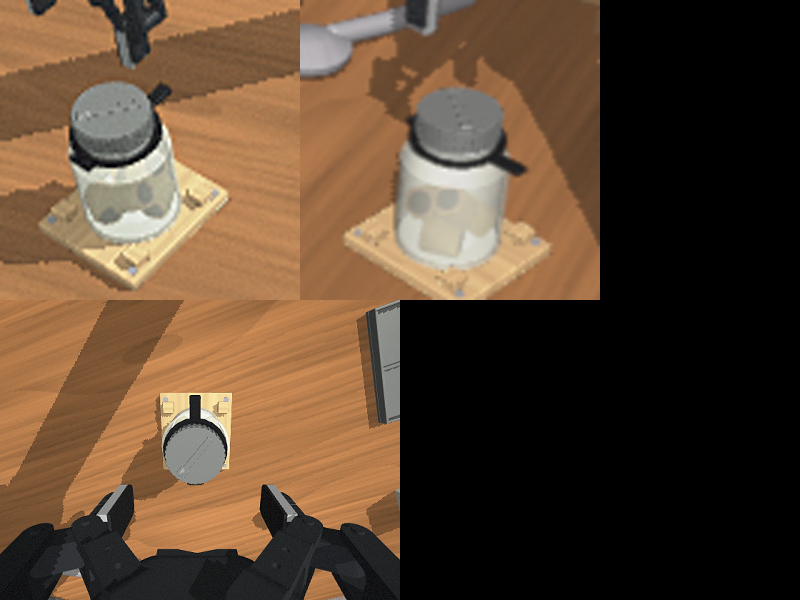

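The lid is down on the neck (wrist panel lid (195,452), tab up), with the bar still at the unscrewed angle. I'll grip and screw it home.

>>> step_arm:
  targets:
    - {"dx": 0.016, "dy": -0.003, "dz": 0.1, "wx": 0, "wy": 0, "wz": 0, "fingers": 1}
    - {"dx": 0.016, "dy": -0.003, "dz": 0.2, "wx": 0, "wy": 0, "wz": 0, "fingers": 1}
    - {"dx": 0.016, "dy": -0.003, "dz": 0.26, "wx": 0, "wy": 0, "wz": 0, "fingers": 1}
    - {"dx": 0.016, "dy": -0.003, "dz": 0.291, "wx": 0, "wy": 0, "wz": 0, "fingers": 1}
    - {"dx": 0.016, "dy": -0.003, "dz": 0.291, "wx": 0, "wy": 0, "wz": 0, "fingers": 1}
    - {"dx": 0.016, "dy": -0.003, "dz": 0.291, "wx": 0, "wy": 0, "wz": 0, "fingers": 0.3}
    - {"dx": 0.016, "dy": -0.003, "dz": 0.291, "wx": 0, "wy": 0, "wz": 0, "fingers": 0.3}
    - {"dx": 0.016, "dy": -0.003, "dz": 0.291, "wx": 0, "wy": 0, "wz": 0, "fingers": 0.3}
  newtons: 35

```text
t: 34.98
eef_pos: [0.5202, -0.2181, 0.1167]
tcp_rot: [-0.002, 0.161, 0.987, -0.002]
contact_force: [-3.3, -1.3, 3.4]
grip_width: 0.0624
gripper_force: 37.2
```

>>> step_arm:
  targets:
    - {"dx": 0, "dy": 0, "dz": 0, "wx": 0, "wy": 0, "wz": 0, "fingers": 0.3}
    - {"dx": 0, "dy": 0, "dz": 0, "wx": 0, "wy": 0, "wz": 0, "fingers": 0.3}

```text
t: 35.15
eef_pos: [0.5202, -0.2182, 0.1165]
tcp_rot: [-0.002, 0.161, 0.987, -0.002]
contact_force: [-3.1, -1.9, 7.3]
grip_width: 0.0625
gripper_force: 37.3
```

>>> step_arm:
  targets:
    - {"dx": 0, "dy": 0, "dz": 0, "wx": 0, "wy": 0, "wz": 0, "fingers": 0.9}
    - {"dx": -0.011, "dy": 0.002, "dz": -0.002, "wx": 0, "wy": 0, "wz": 0, "fingers": 0.9}
    - {"dx": -0.011, "dy": 0.002, "dz": -0.002, "wx": 0, "wy": 0, "wz": 0, "fingers": 0.9}
    - {"dx": -0.011, "dy": 0.002, "dz": -0.002, "wx": 0, "wy": 0, "wz": 0, "fingers": 0.3}
    - {"dx": -0.011, "dy": 0.002, "dz": -0.002, "wx": 0, "wy": 0, "wz": 0, "fingers": 0.3}
    - {"dx": -0.011, "dy": 0.002, "dz": -0.002, "wx": 0, "wy": 0, "wz": 0, "fingers": 0.3}
    - {"dx": -0.011, "dy": 0.002, "dz": -0.002, "wx": 0, "wy": 0, "wz": 0, "fingers": 0.3}
    - {"dx": -0.011, "dy": 0.002, "dz": -0.002, "wx": 0, "wy": 0, "wz": 0, "fingers": 0.3}
  newtons: 35

```text
t: 35.82
eef_pos: [0.5228, -0.219, 0.116]
tcp_rot: [-0.003, 0.161, 0.987, -0.002]
contact_force: [-3.9, -4.3, 5.5]
grip_width: 0.062
gripper_force: 36.6
```

>>> step_arm:
  targets:
    - {"dx": 0, "dy": 0, "dz": 0.001, "wx": 0, "wy": 0, "wz": 0.055, "fingers": 0.3}
    - {"dx": 0, "dy": 0, "dz": 0.001, "wx": 0, "wy": 0, "wz": 0.11, "fingers": 0.3}
    - {"dx": 0, "dy": 0, "dz": 0.002, "wx": 0, "wy": 0, "wz": 0.165, "fingers": 0.3}
    - {"dx": 0, "dy": 0, "dz": 0.002, "wx": 0, "wy": 0, "wz": 0.22, "fingers": 0.3}
    - {"dx": 0, "dy": 0, "dz": 0.003, "wx": 0, "wy": 0, "wz": 0.275, "fingers": 0.3}
    - {"dx": 0, "dy": 0, "dz": 0.003, "wx": 0, "wy": 0, "wz": 0.33, "fingers": 0.3}
    - {"dx": 0, "dy": 0, "dz": 0.004, "wx": 0, "wy": 0, "wz": 0.385, "fingers": 0.3}
    - {"dx": 0, "dy": 0, "dz": 0.004, "wx": 0, "wy": 0, "wz": 0.44, "fingers": 0.3}

```text
t: 36.48
eef_pos: [0.5234, -0.2185, 0.115]
tcp_rot: [-0.001, 0.585, 0.811, -0.003]
contact_force: [-1.5, -1.0, 5.8]
grip_width: 0.0622
gripper_force: 38.5
```

Run:
```python
from strap import *
o=get_obs();print(o["eef_pos"],yaw_y(o),o["moment"],o["joint_pos"][5])
```

```text
[ 0.5234299  -0.2185068   0.11495331] 18.35541223123122 [-0.25460293  0.16253258  0.26103652] -0.8449372550931703
```

>>> step_arm:
  targets:
    - {"dx": 0, "dy": 0, "dz": 0.001, "wx": 0, "wy": 0, "wz": 0.055, "fingers": 0.3}
    - {"dx": 0, "dy": 0, "dz": 0.001, "wx": 0, "wy": 0, "wz": 0.11, "fingers": 0.3}
    - {"dx": 0, "dy": 0, "dz": 0.002, "wx": 0, "wy": 0, "wz": 0.165, "fingers": 0.3}
    - {"dx": 0, "dy": 0, "dz": 0.002, "wx": 0, "wy": 0, "wz": 0.22, "fingers": 0.3}
    - {"dx": 0, "dy": 0, "dz": 0.003, "wx": 0, "wy": 0, "wz": 0.275, "fingers": 0.3}
    - {"dx": 0, "dy": 0, "dz": 0.003, "wx": 0, "wy": 0, "wz": 0.33, "fingers": 0.3}
    - {"dx": 0, "dy": 0, "dz": 0.004, "wx": 0, "wy": 0, "wz": 0.385, "fingers": 0.3}
    - {"dx": 0, "dy": 0, "dz": 0.004, "wx": 0, "wy": 0, "wz": 0.44, "fingers": 0.3}

```text
t: 37.15
eef_pos: [0.5243, -0.2184, 0.1139]
tcp_rot: [0.001, 0.885, 0.466, -0.002]
contact_force: [2.9, -0.8, 4.7]
grip_width: 0.0627
gripper_force: 37.9
```

>>> step_arm:
  targets:
    - {"dx": 0, "dy": 0, "dz": 0.001, "wx": 0, "wy": 0, "wz": 0.055, "fingers": 0.3}
    - {"dx": 0, "dy": 0, "dz": 0.001, "wx": 0, "wy": 0, "wz": 0.11, "fingers": 0.3}
    - {"dx": 0, "dy": 0, "dz": 0.001, "wx": 0, "wy": 0, "wz": 0.165, "fingers": 0.3}
    - {"dx": 0, "dy": 0, "dz": 0.001, "wx": 0, "wy": 0, "wz": 0.22, "fingers": 0.3}
    - {"dx": 0, "dy": 0, "dz": 0.001, "wx": 0, "wy": 0, "wz": 0.26, "fingers": 0.3}

```text
t: 37.57
eef_pos: [0.5248, -0.2188, 0.1134]
tcp_rot: [0.002, 0.978, 0.211, -0.001]
contact_force: [5.3, -2.9, 0.2]
grip_width: 0.0622
gripper_force: 37.8
```

Run:
```python
from strap import *
o=get_obs();print(o["eef_pos"],yaw_y(o),o["moment"],o["joint_pos"][5])
```

```text
[ 0.52484115 -0.21876524  0.113367  ] -65.66554612859936 [-0.37866526 -0.68254495  0.24202019] 0.6214029439402067
```

>>> step_arm:
  targets:
    - {"dx": 0, "dy": 0, "dz": 0, "wx": 0, "wy": 0, "wz": 0.04, "fingers": 0.3}
    - {"dx": 0, "dy": 0, "dz": 0, "wx": 0, "wy": 0, "wz": 0.07, "fingers": 0.3}
    - {"dx": 0, "dy": 0, "dz": 0, "wx": 0, "wy": 0, "wz": 0.1, "fingers": 0.3}
    - {"dx": 0, "dy": 0, "dz": 0, "wx": 0, "wy": 0, "wz": 0.12, "fingers": 0.3}
    - {"dx": 0, "dy": 0, "dz": 0, "wx": 0, "wy": 0, "wz": 0.12, "fingers": 0.3}

```text
t: 37.98
eef_pos: [0.524, -0.219, 0.1132]
tcp_rot: [0.002, 0.996, 0.09, -0.002]
contact_force: [1.8, -3.9, 2.7]
grip_width: 0.0622
gripper_force: 38.2
```

Run:
```python
from strap import *
o=get_obs();print(o["eef_pos"],yaw_y(o),o["moment"])
```

```text
[ 0.52401023 -0.21898266  0.11319231] -79.67343109223727 [-0.85010134 -0.3128769   1.25732339]
```

>>> step_arm:
  targets:
    - {"dx": 0, "dy": 0, "dz": 0, "wx": 0, "wy": 0, "wz": 0.03, "fingers": 0.3}
    - {"dx": 0, "dy": 0, "dz": 0, "wx": 0, "wy": 0, "wz": 0.06, "fingers": 0.3}
    - {"dx": 0, "dy": 0, "dz": 0, "wx": 0, "wy": 0, "wz": 0.08, "fingers": 0.3}
    - {"dx": 0, "dy": 0, "dz": 0, "wx": 0, "wy": 0, "wz": 0.08, "fingers": 0.3}
  newtons: 45

```text
t: 38.32
eef_pos: [0.5212, -0.2191, 0.113]
tcp_rot: [0.001, 1.0, 0.005, -0.005]
contact_force: [-9.0, -6.4, 8.6]
grip_width: 0.0618
gripper_force: 57.4
```

Run:
```python
from strap import *
o=get_obs();print(o["eef_pos"],yaw_y(o),o["moment"])
```

```text
[ 0.52119872 -0.2190836   0.11304533] -89.43344139146484 [-1.0302044   1.41830299 -0.05229004]
```

>>> step_arm:
  targets:
    - {"dx": 0, "dy": 0, "dz": 0, "wx": 0, "wy": 0, "wz": 0, "fingers": 1}
    - {"dx": 0, "dy": 0, "dz": 0, "wx": 0, "wy": 0, "wz": 0, "fingers": 1}
    - {"dx": 0, "dy": 0, "dz": 0, "wx": 0, "wy": 0, "wz": 0, "fingers": 1}
    - {"dx": 0, "dy": 0, "dz": -0.07, "wx": 0, "wy": 0, "wz": 0, "fingers": 1}
    - {"dx": 0, "dy": 0, "dz": -0.17, "wx": 0, "wy": 0, "wz": 0, "fingers": 1}
    - {"dx": 0, "dy": 0, "dz": -0.3, "wx": 0, "wy": 0, "wz": 0, "fingers": 1}
    - {"dx": 0, "dy": 0, "dz": -0.4, "wx": 0, "wy": 0, "wz": 0, "fingers": 1}
    - {"dx": 0, "dy": 0, "dz": -0.4, "wx": 0, "wy": 0, "wz": 0, "fingers": 1}

```text
t: 38.98
eef_pos: [0.5264, -0.2185, 0.239]
tcp_rot: [0.003, 1.0, 0.006, 0.002]
contact_force: [1.2, -0.7, 1.3]
grip_width: 0.0851
gripper_force: 0.0
```

Run:
```python
from strap import *
o=get_obs();print(o["eef_pos"],o["grip_width"])
# compare bar line direction numerically: rectify lid top, find line by Hough
w=snapshot("wrist");np.savez("pics/w10.npz",**w)
C=np.array([.5237,-.2186]);g=np.linspace(-.03,.03,240);A,B=np.meshgrid(g,g,indexing="ij")
for z in (.129,):
    P=np.c_[(C[0]+A*u[0]+B*Y[0]).ravel(),(C[1]+A*u[1]+B*Y[1]).ravel(),np.full(A.size,z)]
    uv=proj(w,P).reshape(240,240,2).astype(np.float32);im=cv2.cvtColor(cv2.remap(w["image"],uv[...,0],uv[...,1],cv2.INTER_LINEAR),cv2.COLOR_RGB2GRAY)
    d=cv2.absdiff(im,cv2.medianBlur(im,41));ys,xs=np.nonzero((d>8)&(np.hypot(A,B)<.026))
    # rows = along +u (to hinge), cols along Y
    ev,V=np.linalg.eigh(np.cov(np.c_[ys,xs].T));print(len(xs),"bar angle from hinge axis deg",np.degrees(np.arctan2(V[1,1],V[0,1])),ev)
    far=[(d[120+s*np.array(range(20,95)),:][:,100:140]>8).sum() for s in (-1,1)];print("tab side / hinge side edge px",far)
```

```text
[ 0.52644473 -0.21848825  0.23900575] 0.08514591510041003
1422 bar angle from hinge axis deg -172.54634778851025 [ 154.02954973 4007.16261255]
tab side / hinge side edge px [np.int64(391), np.int64(407)]
```

```bash
cat > bar.py <<'E'
from strap import *
def bar(w,z):
    C=np.array([.5237,-.2186]);g=np.linspace(-.034,.034,272);A,B=np.meshgrid(g,g,indexing="ij")
    P=np.c_[(C[0]+A*u[0]+B*Y[0]).ravel(),(C[1]+A*u[1]+B*Y[1]).ravel(),np.full(A.size,z)]
    uv=proj(w,P).reshape(272,272,2).astype(np.float32);im=cv2.cvtColor(cv2.remap(w["image"],uv[...,0],uv[...,1],cv2.INTER_CUBIC),cv2.COLOR_RGB2GRAY)
    d=cv2.absdiff(im,cv2.medianBlur(im,31));m=((d>7)&(np.hypot(A,B)<.025)).astype(np.uint8)*255
    L=cv2.HoughLinesP(m,1,np.pi/360,35,minLineLength=40,maxLineGap=12)
    for x1,y1,x2,y2 in (L[:,0] if L is not None else []): print("len",round(np.hypot(x2-x1,y2-y1)),"ang",round(np.degrees(np.arctan2(x2-x1,y2-y1))%180,1),(x1,y1),(x2,y2))
    return im
if __name__=="__main__":
    print("w1");bar(load("w1"),.13);print("now")
    im=bar(load("w10"),.129)
    s=cv2.resize(cv2.medianBlur(im,3),(34,34),interpolation=cv2.INTER_AREA)
    for r in s[2:32]: print(" ".join(f"{v:3d}" for v in r[3:31]))
E
python3 bar.py
```

```text
w1
len 164 ang 29.5 (np.int32(95), np.int32(83)) (np.int32(176), np.int32(226))
len 167 ang 29.5 (np.int32(92), np.int32(82)) (np.int32(174), np.int32(227))
len 163 ang 29.4 (np.int32(97), np.int32(83)) (np.int32(177), np.int32(225))
len 98 ang 29.5 (np.int32(90), np.int32(82)) (np.int32(138), np.int32(167))
len 163 ang 29.9 (np.int32(94), np.int32(85)) (np.int32(175), np.int32(226))
len 57 ang 30.6 (np.int32(100), np.int32(50)) (np.int32(129), np.int32(99))
len 163 ang 29.9 (np.int32(98), np.int32(84)) (np.int32(179), np.int32(225))
len 119 ang 29.1 (np.int32(91), np.int32(82)) (np.int32(149), np.int32(186))
len 59 ang 30.5 (np.int32(106), np.int32(114)) (np.int32(136), np.int32(165))
len 76 ang 42.3 (np.int32(69), np.int32(63)) (np.int32(120), np.int32(119))
len 56 ang 44.3 (np.int32(74), np.int32(73)) (np.int32(113), np.int32(113))
len 157 ang 30.2 (np.int32(101), np.int32(88)) (np.int32(180), np.int32(224))
len 59 ang 31.8 (np.int32(97), np.int32(47)) (np.int32(128), np.int32(97))
now
len 160 ang 5.0 (np.int32(119), np.int32(70)) (np.int32(133), np.int32(229))
len 154 ang 4.9 (np
[... 3637 characters left out ...]
 151 152 153 153 154 154 121
 18 100 146 151 150 149 151 152 151 150 152 151 153 140 153 154 148 151 153 153 153 154 152 153 154 151 105  90
 32  26  76 148 152 151 152 152 151 151 152 152 153 142 153 153 152 153 153 153 152 153 153 153 154 129  72  54
111  20  28 115 141 153 150 150 152 150 151 151 152 144 150 152 157 153 154 153 153 153 153 152 114 112  47  38
172  65  24  34  67 134 151 150 151 151 151 152 152 152 138 143 140 153 154 152 154 154 145 129  72  60  40  36
165 159  33  24  24  96 113 140 152 152 151 151 151 152 152 152 153 153 153 154 149 126  80  91  49  39  37  33
151 172 157  35  23  27  46 107 103 120 148 153 154 153 154 153 155 147 133 112 111 106  54  48  33  35  31 116
```

>>> step_arm:
  targets:
    - {"dx": 0, "dy": 0, "dz": 0, "wx": 0, "wy": 0, "wz": -0.41, "fingers": 1}
    - {"dx": 0, "dy": 0, "dz": 0, "wx": 0, "wy": 0, "wz": -0.41, "fingers": 1}
    - {"dx": 0, "dy": 0, "dz": 0, "wx": 0, "wy": 0, "wz": -0.41, "fingers": 1}
    - {"dx": 0, "dy": 0, "dz": 0, "wx": 0, "wy": 0, "wz": -0.41, "fingers": 1}
    - {"dx": 0, "dy": 0, "dz": 0, "wx": 0, "wy": 0, "wz": -0.41, "fingers": 1}
    - {"dx": 0, "dy": 0, "dz": 0, "wx": 0, "wy": 0, "wz": -0.41, "fingers": 1}
    - {"dx": 0, "dy": 0, "dz": 0, "wx": 0, "wy": 0, "wz": -0.41, "fingers": 1}
    - {"dx": 0, "dy": 0, "dz": 0, "wx": 0, "wy": 0, "wz": -0.41, "fingers": 1}

```text
t: 39.7
eef_pos: [0.5232, -0.217, 0.2306]
tcp_rot: [-0.002, 0.906, 0.423, -0.004]
contact_force: [0.1, -0.5, -0.5]
grip_width: 0.0854
gripper_force: 0.0
```

Run:
```python
from bar import *
o=get_obs();print(o["eef_pos"],yaw_y(o),move(o,[.5238,-.2187,.113],down(-40)))
w=snapshot("wrist");bar(w,.129)
```

```text
[ 0.5232492  -0.21697517  0.23059458] -39.912311041692085 ('d', [-0.0011, 0.0081, 0.3919], 'w', [-0.0036, 0.0026, 0.0007])
len 166 ang 5.5 (np.int32(141), np.int32(66)) (np.int32(157), np.int32(231))
len 197 ang 6.1 (np.int32(114), np.int32(39)) (np.int32(135), np.int32(235))
len 196 ang 5.6 (np.int32(140), np.int32(36)) (np.int32(159), np.int32(231))
len 166 ang 4.8 (np.int32(141), np.int32(68)) (np.int32(155), np.int32(233))
len 177 ang 6.5 (np.int32(113), np.int32(58)) (np.int32(133), np.int32(234))
len 193 ang 5.9 (np.int32(134), np.int32(39)) (np.int32(154), np.int32(231))
len 165 ang 6.3 (np.int32(116), np.int32(71)) (np.int32(134), np.int32(235))
len 198 ang 6.1 (np.int32(115), np.int32(38)) (np.int32(136), np.int32(235))
len 141 ang 6.9 (np.int32(113), np.int32(71)) (np.int32(130), np.int32(211))
len 144 ang 6.0 (np.int32(133), np.int32(38)) (np.int32(148), np.int32(181))
len 105 ang 5.4 (np.int32(150), np.int32(122)) (np.int32(160), np.int32(227))
len 55 ang 63.9 (np.int32(102), np.int32(43)) (np.int32(151), np.int32(67))
len 136 ang 5.5 (np.int32(139), np.int32(68)) (np.int32(152), np.int32(203))
len 66 ang 26.2 (np.int32(116), np.int32(39)) (np.int32(145), np.int32(98))
len 55 ang 6.2 (np.int32(132), np.int32(37)) (np.int32(138), np.int32(92))
len 47 ang 4.9 (np.int32(142), np.int32(37)) (np.int32(146), np.int32(84))
len 84 ang 4.1 (np.int32(148), np.int32(106)) (np.int32(154), np.int32(190))
```

Consistently about 5.8°, so the lid is not quite home. I'll regrip and tighten.

>>> step_arm:
  targets:
    - {"dx": -0.001, "dy": 0.007, "dz": 0.13, "wx": 0, "wy": 0, "wz": 0, "fingers": 1}
    - {"dx": -0.001, "dy": 0.007, "dz": 0.25, "wx": 0, "wy": 0, "wz": 0, "fingers": 1}
    - {"dx": -0.001, "dy": 0.007, "dz": 0.34, "wx": 0, "wy": 0, "wz": 0, "fingers": 1}
    - {"dx": -0.001, "dy": 0.007, "dz": 0.387, "wx": 0, "wy": 0, "wz": 0, "fingers": 1}
    - {"dx": -0.001, "dy": 0.007, "dz": 0.387, "wx": 0, "wy": 0, "wz": 0, "fingers": 1}
    - {"dx": -0.001, "dy": 0.007, "dz": 0.387, "wx": 0, "wy": 0, "wz": 0, "fingers": 0.3}
    - {"dx": -0.001, "dy": 0.007, "dz": 0.387, "wx": 0, "wy": 0, "wz": 0, "fingers": 0.3}
    - {"dx": -0.001, "dy": 0.007, "dz": 0.387, "wx": 0, "wy": 0, "wz": 0, "fingers": 0.3}
  newtons: 40

```text
t: 40.42
eef_pos: [0.5245, -0.2191, 0.1181]
tcp_rot: [-0.001, 0.907, 0.421, -0.003]
contact_force: [-3.6, 1.6, 3.3]
grip_width: 0.062
gripper_force: 42.7
```

>>> step_arm:
  targets:
    - {"dx": 0, "dy": 0, "dz": 0, "wx": 0, "wy": 0, "wz": 0, "fingers": 0.3}
    - {"dx": 0, "dy": 0, "dz": 0, "wx": 0, "wy": 0, "wz": 0.02, "fingers": 0.3}
    - {"dx": 0, "dy": 0, "dz": 0, "wx": 0, "wy": 0, "wz": 0.04, "fingers": 0.3}
    - {"dx": 0, "dy": 0, "dz": 0, "wx": 0, "wy": 0, "wz": 0.055, "fingers": 0.3}
    - {"dx": 0, "dy": 0, "dz": 0, "wx": 0, "wy": 0, "wz": 0.055, "fingers": 0.3}

```text
t: 40.83
eef_pos: [0.5245, -0.2192, 0.1178]
tcp_rot: [-0.0, 0.93, 0.368, -0.003]
contact_force: [-4.2, 2.4, 6.1]
grip_width: 0.062
gripper_force: 42.9
```

Run:
```python
from bar import *
o=get_obs();print(o["eef_pos"],yaw_y(o),o["moment"],o["contact_force"])
w=snapshot("wrist");bar(w,.129)
```

```text
[ 0.52449908 -0.21915517  0.11781271] -46.83011167086356 [0.57456372 0.65971042 0.06674842] [-4.20132996  2.40709942  6.11918581]
len 175 ang 137.5 (np.int32(78), np.int32(212)) (np.int32(196), np.int32(83))
len 165 ang 0.0 (np.int32(147), np.int32(234)) (np.int32(147), np.int32(69))
len 165 ang 0.0 (np.int32(148), np.int32(234)) (np.int32(148), np.int32(69))
len 169 ang 137.6 (np.int32(78), np.int32(211)) (np.int32(192), np.int32(86))
len 164 ang 179.7 (np.int32(145), np.int32(234)) (np.int32(146), np.int32(70))
len 164 ang 179.7 (np.int32(122), np.int32(234)) (np.int32(123), np.int32(70))
len 64 ang 137.5 (np.int32(80), np.int32(212)) (np.int32(123), np.int32(165))
len 138 ang 137.6 (np.int32(79), np.int32(209)) (np.int32(172), np.int32(107))
len 84 ang 138.4 (np.int32(144), np.int32(144)) (np.int32(200), np.int32(81))
len 88 ang 137.8 (np.int32(141), np.int32(145)) (np.int32(200), np.int32(80))
len 127 ang 137.5 (np.int32(86), np.int32(200)) (np.int32(172), np.int32(106))
len 81 ang 0.0 (np.int32(123), np.int32(153)) (np.int32(123), np.int32(234))
len 93 ang 0.0 (np.int32(144), np.int32(234)) (np.int32(144), np.int32(141))
len 85 ang 137.9 (np.int32(88), np.int32(196)) (np.int32(145), np.int32(133))
len 119 ang 0.0 (np.int32(149), np.int32(189)) (np.int32(149), np.int32(70))
len 54 ang 137.2 (np.int32(164), np.int32(122)) (np.int32(201), np.int32(82))
```

>>> step_arm:
  targets:
    - {"dx": 0, "dy": 0, "dz": 0, "wx": 0, "wy": 0, "wz": 0.015, "fingers": 0.3}
    - {"dx": 0, "dy": 0, "dz": 0, "wx": 0, "wy": 0, "wz": 0.03, "fingers": 0.3}
    - {"dx": 0, "dy": 0, "dz": 0, "wx": 0, "wy": 0, "wz": 0.03, "fingers": 0.3}

```text
t: 41.13
eef_pos: [0.5245, -0.219, 0.1177]
tcp_rot: [-0.0, 0.94, 0.34, -0.003]
contact_force: [-3.9, 3.7, 6.6]
grip_width: 0.0619
gripper_force: 43.0
```

Run:
```python
from bar import *
o=get_obs();print(o["eef_pos"],yaw_y(o),o["moment"],o["contact_force"])
w=snapshot("wrist");bar(w,.129)
```

```text
[ 0.52454644 -0.21903946  0.11774953] -50.25430252988705 [0.69004313 0.63264018 1.164571  ] [-3.92802641  3.67045769  6.57558943]
len 131 ang 133.5 (np.int32(121), np.int32(169)) (np.int32(216), np.int32(79))
len 164 ang 178.6 (np.int32(145), np.int32(234)) (np.int32(149), np.int32(70))
len 170 ang 135.0 (np.int32(88), np.int32(207)) (np.int32(208), np.int32(87))
len 58 ang 135.0 (np.int32(82), np.int32(216)) (np.int32(123), np.int32(175))
len 163 ang 178.6 (np.int32(146), np.int32(233)) (np.int32(150), np.int32(70))
len 133 ang 177.8 (np.int32(143), np.int32(204)) (np.int32(148), np.int32(71))
len 117 ang 179.0 (np.int32(121), np.int32(234)) (np.int32(123), np.int32(117))
len 168 ang 135.5 (np.int32(87), np.int32(207)) (np.int32(205), np.int32(87))
len 59 ang 0.0 (np.int32(121), np.int32(229)) (np.int32(121), np.int32(170))
len 115 ang 135.0 (np.int32(107), np.int32(187)) (np.int32(188), np.int32(106))
len 71 ang 135.0 (np.int32(122), np.int32(166)) (np.int32(172), np.int32(116))
len 46 ang 175.0 (np.int32(141), np.int32(234)) (np.int32(145), np.int32(188))
len 50 ang 0.0 (np.int32(120), np.int32(183)) (np.int32(120), np.int32(233))
```

>>> step_arm:
  targets:
    - {"dx": 0, "dy": 0, "dz": 0, "wx": 0, "wy": 0, "wz": -0.003, "fingers": 0.3}
    - {"dx": 0, "dy": 0, "dz": 0, "wx": 0, "wy": 0, "wz": -0.003, "fingers": 1}
    - {"dx": 0, "dy": 0, "dz": 0, "wx": 0, "wy": 0, "wz": -0.003, "fingers": 1}
    - {"dx": 0, "dy": 0, "dz": 0, "wx": 0, "wy": 0, "wz": -0.003, "fingers": 1}
    - {"dx": 0, "dy": 0, "dz": -0.07, "wx": 0, "wy": 0, "wz": 0, "fingers": 1}
    - {"dx": 0, "dy": 0, "dz": -0.2, "wx": 0, "wy": 0, "wz": 0, "fingers": 1}
    - {"dx": 0, "dy": 0, "dz": -0.35, "wx": 0, "wy": 0, "wz": 0, "fingers": 1}
    - {"dx": 0, "dy": 0, "dz": -0.4, "wx": 0, "wy": 0, "wz": 0, "fingers": 1}

```text
t: 41.85
eef_pos: [0.5269, -0.2203, 0.2417]
tcp_rot: [0.003, 0.941, 0.339, -0.001]
contact_force: [1.2, -0.4, -0.2]
grip_width: 0.0853
gripper_force: 0.0
```

>>> step_arm:
  targets:
    - {"dx": 0, "dy": 0, "dz": 0, "wx": 0, "wy": 0, "wz": 0, "fingers": 1}
    - {"dx": 0, "dy": 0, "dz": 0, "wx": 0, "wy": 0, "wz": 0, "fingers": 1}

```text
t: 42.02
eef_pos: [0.5258, -0.2196, 0.2374]
tcp_rot: [0.001, 0.941, 0.339, -0.002]
contact_force: [-0.3, -0.5, -1.5]
grip_width: 0.0854
gripper_force: 0.0
```

Run:
```python
from bar import *
o=get_obs();print(o["eef_pos"],o["contact_force"])
w=snapshot("wrist");bar(w,.129)
# untouched bystanders / tray: compare scene to start, outside the arm
s=snapshot("scene");a=load("scene0")
d=cv2.absdiff(s["image"],a["image"]).max(2)
for n,(x,y,ww,h) in dict(tap=(190,240,40,35),carton=(275,275,70,60),el1=(345,198,32,24),el2=(372,230,32,28),red=(375,175,60,30)).items(): print(n,(d[y:y+h,x:x+ww]>40).sum())
```

```text
[ 0.52575137 -0.2196103   0.23739701] [-0.2968718  -0.54944771 -1.54670186]
len 164 ang 0.3 (np.int32(123), np.int32(70)) (np.int32(124), np.int32(234))
len 165 ang 0.0 (np.int32(148), np.int32(234)) (np.int32(148), np.int32(69))
len 164 ang 0.7 (np.int32(121), np.int32(69)) (np.int32(123), np.int32(233))
len 164 ang 0.3 (np.int32(149), np.int32(69)) (np.int32(150), np.int32(233))
len 167 ang 0.0 (np.int32(147), np.int32(234)) (np.int32(147), np.int32(67))
len 181 ang 179.4 (np.int32(125), np.int32(234)) (np.int32(127), np.int32(53))
len 192 ang 0.0 (np.int32(144), np.int32(234)) (np.int32(144), np.int32(42))
len 191 ang 0.0 (np.int32(145), np.int32(234)) (np.int32(145), np.int32(43))
len 187 ang 0.0 (np.int32(146), np.int32(234)) (np.int32(146), np.int32(47))
len 80 ang 0.0 (np.int32(125), np.int32(72)) (np.int32(125), np.int32(152))
len 63 ang 0.0 (np.int32(150), np.int32(131)) (np.int32(150), np.int32(68))
len 56 ang 172.9 (np.int32(120), np.int32(201)) (np.int32(127), np.int32(145))
len 76 ang 1.5 (np.int32(120), np.int32(122)) (np.int32(122), np.int32(198))
len 66 ang 0.9 (np.int32(118), np.int32(40)) (np.int32(119), np.int32(106))
len 41 ang 0.0 (np.int32(126), np.int32(218)) (np.int32(126), np.int32(177))
len 45 ang 0.0 (np.int32(124), np.int32(71)) (np.int32(124), np.int32(116))
tap 0
carton 0
el1 0
el2 0
red 0
```

```bash
python3 -c "
from bench import hand_in
print(hand_in())"
```

```text
the job is handed in; nothing more can be done
None
```

All five couplings found in the tray are in the jar and the lid is screwed home, its bar within about 1° of the hinge-to-tab line. The elbows, tap handle, carton and red look-alikes show no movement in the before-and-after images. The force reading briefly reached about 49 N at the arm's reach limit, with the fingers visibly clear of the lid. The job is handed in at about 42 s of the 210 s allowed.

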